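Empty the sealer's catch tray into the tote

TASK

Lift the full catch tray off the case-sealing machine by its carrying bar, lay its spout over the tote's far rim (the long rim farther from the robot) so that the down-turned lip hooks inside the rim with the three sealed cases still aboard, and tip the tray up on that rim until all three have slid into the tote. Then set the empty tray back down square on the machine's outfeed plate, spout towards the robot as it was, and let go. Leave everything else on the bench where it is.

Things in the scene. Friction and masses are not known exactly. Their poses are not given: they have to be found in the camera images.
- tray: Stainless catch tray, 200 (x) x 190 (y) mm, 0.25-0.5 kg, loose. Origin: centre of its underside (rubber runners); x points from the spout to the back wall, i.e. into the machine; z up. Floor 4 mm thick, underside 20 mm, top 24 mm over the origin. Back and side walls reach 54 mm; the -x end is an open flat spout. Cases lie still while it is level and slide out once it is tipped 45 to 55 degrees.
- bar (a point): Centre of the tray's rigid black carrying bar, which runs along the tray's y across its middle: 14 mm wide in x, 18 mm high, its centre 85 mm above the tray's origin. Axes as the tray's. Can be grasped from above, fingers closing along the tray's x; 52 mm free under the bar, so cases slide beneath it.
- lip (a point): Middle of the lower edge of the tray's lip, which runs along the whole spout edge: a 4 mm thick strip (x -100 to -96 mm in the tray's frame) turned down 10 mm below the floor's underside. This point: x -98, z 10 mm in the tray's frame; axes as the tray's.
- tote: Open grey plastic tote, outside 212 mm (x) by 272 mm (y) by 110 mm high, walls and floor 6 mm, fixed to the bench. Origin: centre of its underside; x points away from the robot.
- rim (a point): Middle of the tote's far rim: on the inner top edge of the +x wall (x 100 mm, z 110 mm in the tote's frame); axes as the tote's. The wall's outer face is 6 mm farther out.
- machine: White bench-top case sealer, fixed, 260 mm wide; front face 310 mm in +x of the origin, top 178 mm (a roll on it 200). A steel chute sticks out to x 268 mm at 75 to 110 mm height, just behind the tray. Before it lies a flat aluminium outfeed plate, 6 mm thick, 250 x 230 mm (x 40 to 290). Origin: on the bench, 160 mm in front of the tray's place; x points into the machine.
- plate_centre (a point): Where the tray's origin belongs, on top of the outfeed plate (6 mm above the bench); axes as the machine's: the tray stands with its x along this x.
- case_a: Square flat sealed sample case, clear plastic with a paper label, 64 x 64 x 16 mm, about 60 g, loose in the back half of the tray. Origin: centre of its underside.
- case_b: The same kind of square case, beside the first.
- mailer: Long sealed slide mailer, clear plastic, 36 (x) x 90 (y) x 14 mm, about 60 g, loose in the tray near the spout. Origin: centre of its underside.
- old_case: Bystander: a square case like the others lying on the bench in front of the machine; not part of the job. Origin: centre of its underside.
- jar_dark: Bystander: amber jar with white cap, 48 mm wide, 85 mm high, between machine and tote.
- jar_olive: Bystander: green jar with black cap, 52 mm wide, 90 mm high, between machine and tote, nearer the robot.
- solvent: Bystander: white bottle with yellow cap, 72 mm wide, 170 mm high, at the left side.
- reagent: Bystander: clear bottle with white cap, 64 mm wide, 140 mm high, at the right side.
- spatula: Bystander: steel spatula 170 mm long at the left side.

How it is judged:
By the outcome, as a careful person would: the job done as asked, in the order asked, and still so for the second after the job is handed in, with the robot touching nothing.
It also fails if it takes over 67 s, if anything falls off the work surface, if the arm or the gripper's body presses on something with over 40 N, if the wrist force passes 120 N, or if a joint passes its speed limit or range.

ROBOT

A 6-joint arm with a two-finger parallel gripper is mounted at the origin on the work surface. World frame = base frame: x ahead of the robot, y to its left, z up, the work surface at z = 0. Lengths are in mm, angles in rad, forces in N, time in s.
With the tool pointing down it reaches from about 200 to 875 mm from the base axis. Payload 3.4 kg.
Tool frame: the origin (TCP) lies midway between the tips of the shut fingers; the grasp point (between the pads) lies 19 mm behind it; x points along the fingers, y is the direction in which the jaws open and shut, and the axes are right-handed (so a half turn about x gives the same grasp; the last joint's range is limited). The gripper opens to 94 mm and grips with 3 to 60 N. Pads are 16 mm wide; open, the fingers measure 119 mm over their backs; the gripper's body (75 mm by 177 mm) begins 78 mm behind the grasp point.
Start: joints at [-1.47, 0.276, 1.505, -0, 1.361, -0.121], TCP at [126.488, -560.951, 205.493] pointing down, gripper open.
Joint ranges: [-2.89, 2.89], [-0.75, 2.08], [0.22, 2.7], [-1.18, 4.32], [0.11, 2.71], [-2.7, 2.7]. Speed limits (rad/s): [2.57, 2.57, 3.14, 3.14, 3.14, 3.14].

INTERFACE

Orientations are given as a rotation vector (axis times angle).
In Python, from rig import sense, snapshot, camera_params, job gives the robot as it stands.
- The arm moves only by the tool move_arm, never from a script. Its argument "motion" is a list of rows, each a list of 3 entries, a list of its own where there are three numbers: the shift along the world's x, y, z in mm, then the turn about the world's z in degrees, then the finger opening in mm, from 0 to 94. In form: [[[dx, dy, dz], roll, gripper], ...]. A call has 1 to 12 rows; each row is the pose to reach, as a shift and turn from the pose commanded when the call began; what a row does not reach only later rows make up. A row lasts 1/8 s, in which the tool goes at most 62.5 mm and 10.7 degrees, less where a joint would pass 70% of its speed; a pose out of reach is approached as far as the arm can. A call with a gripper value outside its range is refused whole. The fingers move at their own pace and stop on an object; "newtons" is the grip in N (left out, the last holds). Time passes only in rows, so rows that repeat a pose let the fingers close. It gives the time, the measured TCP pose, the force and the opening at its end, in the units of the state.
- sense(): the state, without advancing time (a new reading comes with each control period).
- snapshot(name): name is "scene" or "top" or "wrist"; returns the picture (480x640x3 uint8, red, green, blue); there is no depth.
- camera_params(name): a dict with "fx", "fy", "cx", "cy" (pixels), "dist_coeffs" ([k1, k2, p1, p2, k3] as OpenCV has them; the pictures are not rectified), "R" (3x3) and "t" (3): a world point X has camera coordinates R X + t. Camera axes: x right, y down, z forward; pixel columns grow to the right and rows downward; lengths in mm; the calibration is good to about 2 mm. A picture is of the moment at which its call begins: read the wrist's pose just before it. camera_params takes no time and is no camera call; for the wrist camera it gives the pose at the moment of the call.
- job.close_job(): hands the job in, once; it reports no verdict.
The state is a dict: "time_s": time; "joint_positions": joint angles; "joint_vel": joint speeds; "joint_torque": joint torques, N m; "ee_pos": TCP position; "ee_rot": TCP orientation; "force": force on the tool from outside, world axes, zero at the start; "torque": the same for the moment, N m; "gripper_width": finger opening in mm.
Only numpy, scipy, OpenCV 4.12 (cv2) and the standard library are available. Lean on these libraries where they do the work, as an engineer would, in place of code of your own. Each camera call takes 0.05 s, during which the arm holds its last target. There are 200 camera calls.

## Working session

There is one attempt and no reset: what is moved stays moved. The work goes in short steps, Python scripts to look and compute and a tool call to move; the robot and the scene stay as the last step left them, time stands still between calls to the robot, and variables do not carry over. Pictures are saved under pics/ and viewed, about 8 in all and at most 12, crops included, and the job is handed in when it is done.

Besides the shell and the picture viewer there is one more tool, called after "Call:" as name(argument=value, ...) on one line, values as JSON. move_arm: Moves the arm, as the interface text tells. Its arguments: {"type":"object","properties":{"motion":{"type":"array","items":{"type":"array"}},"newtons":{"type":"number"}},"required":["motion"]}

```bash
mkdir -p pics; ls; cat > h.py <<'E'
import numpy as np, cv2
from rig import sense, snapshot, camera_params
def snap(n,f):
    p=camera_params(n); im=snapshot(n); cv2.imwrite('pics/'+f,im[:,:,::-1]); return im,p
def KD(p): return np.array([[p['fx'],0,p['cx']],[0,p['fy'],p['cy']],[0,0,1.]]),np.array(p['dist_coeffs'],float)
def ray(p,px,z):
    K,D=KD(p); R=np.array(p['R']);t=np.array(p['t'])
    u=cv2.undistortPoints(np.array(px,float).reshape(-1,1,2),K,D).reshape(-1,2)
    d=np.c_[u,np.ones(len(u))]@R; c=-R.T@t
    return c+d*((np.array(z)-c[2])/d[:,2])[:,None]
def proj(p,X):
    K,D=KD(p); return cv2.projectPoints(np.array(X,float).reshape(-1,3),cv2.Rodrigues(np.array(p['R'],float))[0],np.array(p['t'],float),K,D)[0].reshape(-1,2)
E
python3 - <<'E'
from h import *
for n in('scene','top'):
    im,p=snap(n,n+'0.png'); R=np.array(p['R']);print(n,-R.T@np.array(p['t']),R[2])
print(sense())
E
```

```text
pics
scene [1264.33618795 -443.7772201  1364.02608157] [-0.49136552  0.29064395 -0.82102742]
top [ 228.93688979   -5.39768026 1519.4974392 ] [ 0.19437333  0.01202864 -0.98085387]
{'time_s': 0.1, 'joint_positions': array([-1.46999491e+00,  2.76566669e-01,  1.50598829e+00,  2.27234721e-05,
        1.36070878e+00, -1.20992228e-01]), 'joint_vel': array([-0.00054073, -0.00187782, -0.00289009, -0.00010596, -0.00166238,
       -0.00028042]), 'joint_torque': array([ 9.01887870e-04, -4.05457127e+01, -2.37779117e+01,  7.03991647e-02,
        2.99482327e-02, -4.53213249e-05]), 'ee_pos': array([ 126.44498453, -560.40950414,  204.67860757]), 'ee_rot': array([ 2.10492712,  0.23615096, -2.10484434]), 'force': array([ 0.59978788, -0.46310695, -0.64786952]), 'torque': array([-0.01619898,  0.02781513, -0.04199032]), 'gripper_width': 94.45094494875867}
```

View pics/top0.png

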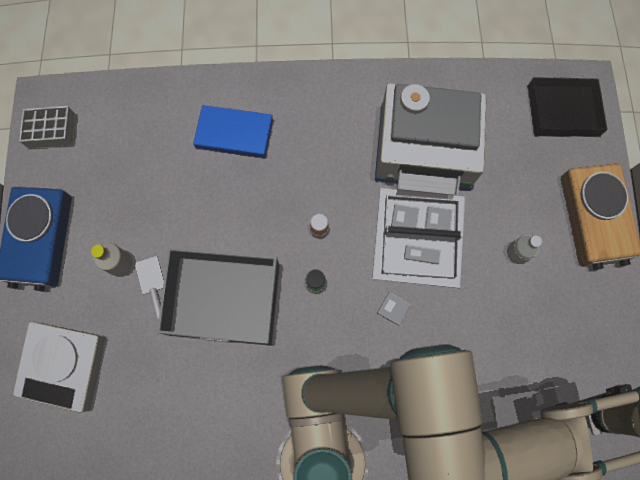

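View pics/scene0.png

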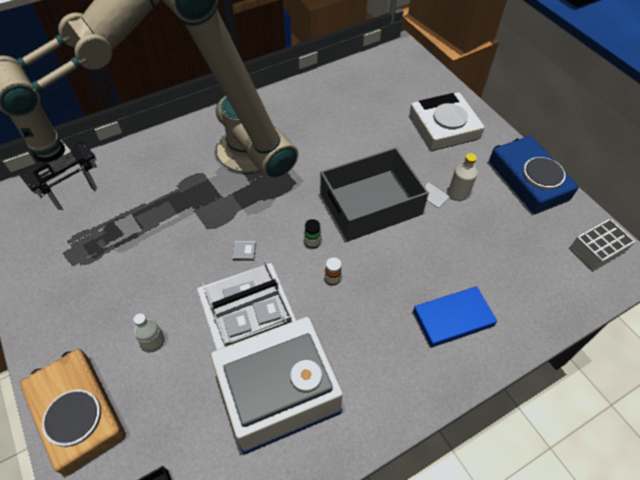

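```bash
python3 - <<'E'
import cv2,numpy as np
a=cv2.imread('pics/top0.png')
t=cv2.resize(a[240:350,150:290],None,fx=5.7,fy=5.45,interpolation=cv2.INTER_CUBIC)
m=cv2.resize(a[165:295,365:475],None,fx=4.6,fy=4.6,interpolation=cv2.INTER_CUBIC)
print(t.shape,m.shape)
cv2.imwrite('pics/tote.png',t)
s=cv2.imread('pics/scene0.png')
s2=cv2.resize(s[225:360,185:310],None,fx=4.4,fy=4.4,interpolation=cv2.INTER_CUBIC)
h=594;c=np.zeros((h,800,3),np.uint8)
m=cv2.resize(a[180:295,370:470],None,fx=4,fy=4,interpolation=cv2.INTER_CUBIC)
s2=cv2.resize(s[235:355,190:290],None,fx=4,fy=4,interpolation=cv2.INTER_CUBIC)
c[:460,:400]=m;c[:480,400:800]=s2
cv2.imwrite('pics/tray.png',c)
E
```

```text
(600, 798, 3) (598, 506, 3)
```

View pics/tote.png

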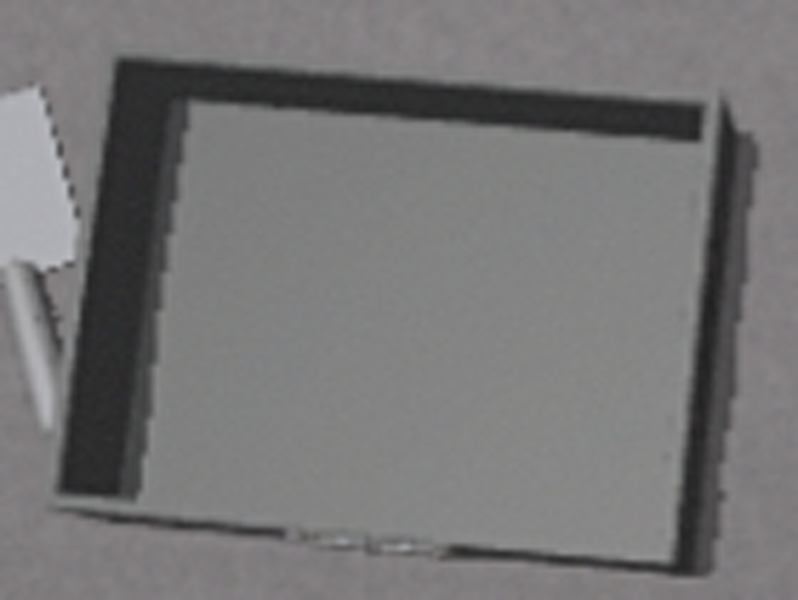

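View pics/tray.png

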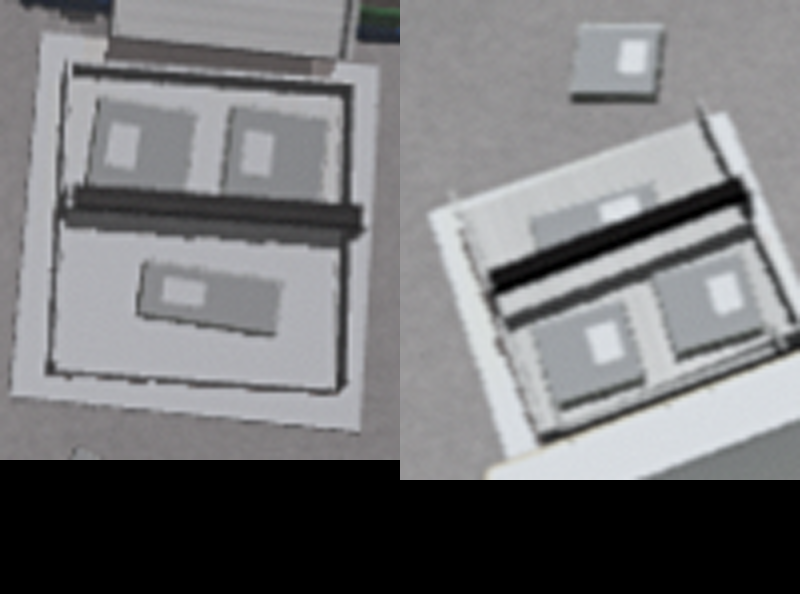

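```bash
python3 - <<'E'
from h import *
np.set_printoptions(precision=1,suppress=True)
pt=camera_params('top');ps=camera_params('scene')
T=lambda L:[(150+(x+.5)/5.7-.5,240+(y+.5)/5.45-.5) for x,y in L]
c=ray(pt,T([(119,64),(704,104),(676,566),(62,496)]),[110]*4);print('tote inner',c)
for i in range(4):
    d=c[(i+1)%4]-c[i];print(np.linalg.norm(d),np.degrees(np.arctan2(d[1],d[0])))
print('ctr',c.mean(0))
M=lambda L:[(370+x/4-.4,180+y/4-.4) for x,y in L]
S=lambda L:[(190+(x-400)/4-.4,235+y/4-.4) for x,y in L]
b=ray(pt,M([(75,184),(362,207)]),[100]*2);d=b[1]-b[0];print('bar far top edge',b,np.degrees(np.arctan2(d[1],d[0])),np.linalg.norm(d))
b=ray(ps,S([(488,272),(741,178)]),[100]*2);d=b[1]-b[0];print('bar near edge scene',b,np.degrees(np.arctan2(d[1],d[0])),np.linalg.norm(d))
pl=ray(pt,M([(42,33),(380,66),(360,432),(12,394)]),[6]*4);print('plate',pl,np.diff(pl,axis=0))
# spout/top floor line z=30
f=ray(pt,M([(50,375),(340,390)]),[30]*2);print('spout',f)
# jars tops
print('jars',ray(pt,[(319,218),(316,276)],[85,90]))
E
```

```text
tote inner [[528.1 362.6 110. ]
 [503.4 106.9 110. ]
 [297.4 120.6 110. ]
 [332.1 383.2 110. ]]
256.9086600891135 -95.50875641861515
206.43582959760792 176.17645606120468
264.84345146685143 82.4774182044045
197.0471084098279 -6.003161629954146
ctr [415.3 243.3 110. ]
bar far top edge [[ 582.3 -180.1  100. ]
 [ 563.6 -359.8  100. ]] -95.95096760795597 180.65677611408088
bar near edge scene [[ 553.9 -357.7  100. ]
 [ 573.1 -177.7  100. ]] 83.93425181799132 180.9750607054155
plate [[ 711.  -174.6    6. ]
 [ 683.4 -403.1    6. ]
 [ 434.8 -371.4    6. ]
 [ 465.8 -144.     6. ]] [[ -27.7 -228.5    0. ]
 [-248.6   31.7    0. ]
 [  31.   227.4    0. ]]
spout [[ 473.8 -166.7   30. ]
 [ 459.2 -354.3   30. ]]
jars [[610.   -7.9  85. ]
 [461.3   2.9  90. ]]
```

```bash
python3 - <<'E'
from h import *
R=cv2.Rodrigues(sense()['ee_rot'])[0];print(R.round(3))
p=camera_params('wrist');print(R.T@(np.array(p['R']).T@(-np.array(p['t']))-sense()['ee_pos']),(R.T@np.array(p['R']).T).round(2),p['fx'])
E
```

```text
[[-0.     0.22  -0.976]
 [ 0.002 -0.976 -0.22 ]
 [-1.    -0.002 -0.   ]]
[-1.78874640e+02 -1.50192968e-01 -7.57031715e+01] [[ 0.   -0.26  0.97]
 [ 1.    0.   -0.  ]
 [-0.    0.97  0.26]] 415.3468722071683
```

Call:
move_arm(motion=[[[60, 40, 10], 10, 94], [[115, 75, 10], 20, 94], [[165, 110, 10], 30, 94], [[215, 142, 10], 40, 94], [[265, 175, 10], 50, 94], [[315, 208, 10], 60, 94], [[360, 238, 10], 70, 94], [[405, 268, 10], 71, 94], [[441, 292, 0], 71, 94], [[441, 292, 0], 71, 94], [[441, 292, 0], 71, 94], [[441, 292, 0], 71, 94]])

```text
time_s: 1.6
ee_pos: [566.5, -269.9, 205.8]
ee_rot: [1.29, 1.154, -1.291]
force: [0.6, -1.0, -0.3]
gripper_width: 94.3
```

```bash
python3 - <<'E'
from h import *
im,p=snap('wrist','w1.png');s=sense();print(s['ee_pos'],s['joint_positions'],s['force'],cv2.Rodrigues(s['ee_rot'])[0].round(3)[:,1])
print(proj(p,[[568,-269,100]]))
E
```

```text
[ 566.57320852 -269.93900136  205.88773594] [-5.55256573e-01  3.54983461e-01  1.38641794e+00 -2.84105171e-04
  1.39979214e+00 -4.43714560e-01] [ 0.39452006 -0.01793604  0.48173152] [ 0.994 -0.111  0.   ]
[[324.42407434 238.78581376]]
```

View pics/w1.png

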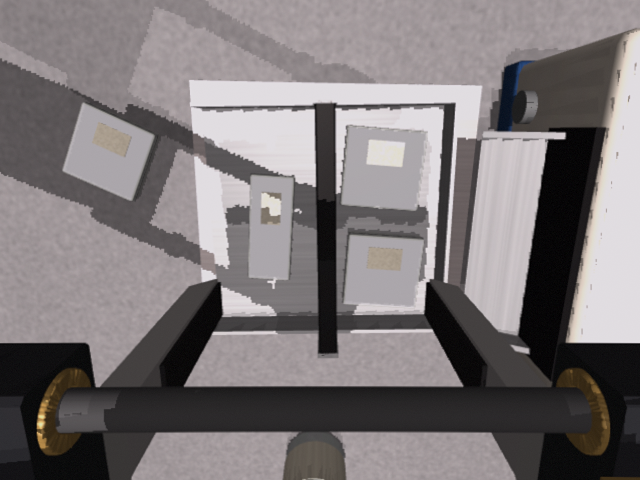

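```bash
python3 - <<'E'
from h import *
np.set_printoptions(precision=1,suppress=True)
p=camera_params('wrist')
b=ray(p,[(315,103),(335,103),(338,352),(318,352)],[100]*4);print(b,b.mean(0))
d=(b[0]+b[1]-b[2]-b[3])/2;print(np.degrees(np.arctan2(-d[0]*-1,-d[1])),d)
pl=ray(p,[(190,81),(480,86)],[6]*2);print('plate -y edge',pl,pl[1]-pl[0])
E
```

```text
[[ 572.  -177.7  100. ]
 [ 584.9 -179.1  100. ]
 [ 568.6 -359.   100. ]
 [ 553.4 -357.4  100. ]] [ 569.7 -268.3  100. ]
174.44258092794215 [ 17.5 179.8  -0. ]
plate -y edge [[ 467.1 -142.8    6. ]
 [ 712.6 -174.3    6. ]] [245.4 -31.4   0. ]
```

Call:
move_arm(motion=[[[2, 0, -50], 0, 94], [[2, 0, -95], 0, 94], [[2, 0, -125], 0, 80], [[2, 0, -133], 0, 60], [[2, 0, -133], 0, 30], [[2, 0, -133], 0, 10], [[2, 0, -133], 0, 0], [[2, 0, -133], 0, 0], [[2, 0, -133], 0, 0], [[2, 0, -133], 0, 0]], newtons=55)

```text
time_s: 2.9
ee_pos: [569.5, -268.9, 72.6]
ee_rot: [1.29, 1.155, -1.289]
force: [0.5, -0.3, 0.3]
gripper_width: 17.4
```

Call:
move_arm(motion=[[[0, 0, 0], 0, 0], [[0, 0, 0], 0, 0], [[0, 0, 0], 0, 0], [[0, 0, 5], 0, 0], [[0, 0, 12], 0, 0], [[-1, 0, 25], 0, 0], [[-3, 0, 45], 0, 0], [[-5, 0, 70], 0, 0], [[-5, 0, 70], 0, 0], [[-5, 0, 70], 0, 0]], newtons=55)

```text
time_s: 4.15
ee_pos: [564.1, -268.7, 142.0]
ee_rot: [1.29, 1.156, -1.29]
force: [-0.5, 0.4, -5.1]
gripper_width: 13.6
```

```bash
python3 - <<'E'
from h import *
im,p=snap('wrist','w2.png')
im2,p=snap('scene','s2.png')
print(sense()['force'],sense()['torque'],sense()['ee_pos'])
c=np.zeros((480,800,3),np.uint8)
c[:300,:400]=cv2.resize(im,(400,300));c[:,400:]=cv2.resize(im2[190:370,170:320],(400,480))
cv2.imwrite('pics/m2.png',c[:,:,::-1])
E
```

```text
[-0.21605846 -0.02045021 -5.5125835 ] [-0.02876252 -0.02381594 -0.01863826] [ 563.71070538 -268.45515008  141.21332916]
```

View pics/m2.png

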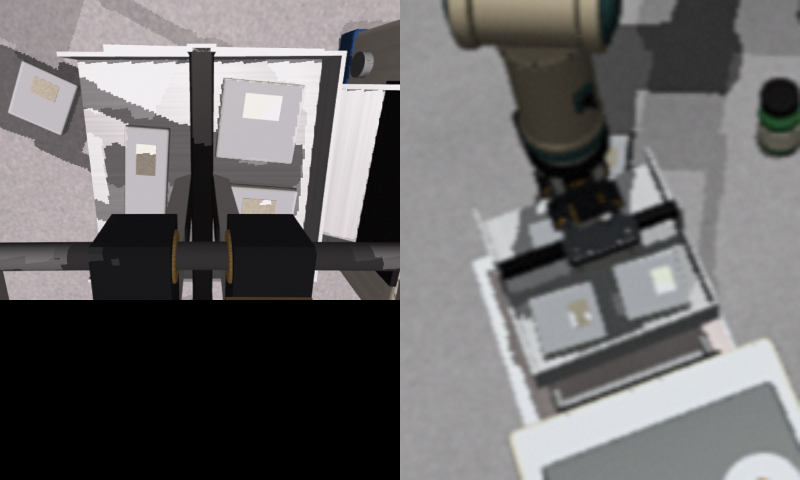

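Call:
move_arm(motion=[[[0, 0, 15], 0, 0], [[0, 5, 35], 0, 0], [[0, 18, 53], 0, 0], [[4, 40, 60], 0, 0], [[8, 68, 60], 0, 0], [[12, 98, 60], 0, 0], [[15, 130, 60], 0, 0], [[18, 163, 60], 0, 0], [[21, 197, 60], 0, 0], [[24, 231, 60], 0, 0], [[27, 265, 60], 0, 0], [[30, 299, 60], 0, 0]])

```text
time_s: 5.75
ee_pos: [593.7, 32.9, 202.4]
ee_rot: [1.289, 1.157, -1.289]
force: [-0.5, 0.2, -4.9]
gripper_width: 13.4
```

Call:
move_arm(motion=[[[3, 34, 0], 0, 0], [[6, 68, 0], 0, 0], [[9, 102, 0], 0, 0], [[11, 132, 0], 0, 0], [[12, 157, 0], 0, 0], [[13, 176, 0], 0, 0], [[14, 188, 0], 0, 0], [[14, 194, 0], 0, 0], [[14, 195, 0], 0, 0], [[14, 195, 0], 0, 0]])

```text
time_s: 7.0
ee_pos: [608.5, 224.3, 202.5]
ee_rot: [1.29, 1.154, -1.29]
force: [-0.5, 0.1, -4.7]
gripper_width: 13.6
```

```bash
python3 - <<'E'
from h import *
np.set_printoptions(precision=1,suppress=True)
im,p=snap('top','t3.png')
im2,p2=snap('wrist','w3.png')
s=sense();print(s['force'],s['ee_pos'],s['joint_positions'],s['gripper_width'])
c=np.zeros((600,800,3),np.uint8)
c[:360,:400]=cv2.resize(im[180:360,140:340],(400,360));c[:300,400:]=cv2.resize(im2,(400,300))
im3,_=snap('scene','s3.png'); c[300:,400:]=cv2.resize(im3[60:260,300:460],(400,300))
cv2.imwrite('pics/m3.png',c[:,:,::-1])
E
```

```text
[ 0.1  0.2 -5.6] [608.5 224.3 202.5] [ 0.2  0.4  1.3 -0.   1.4  0.4] 13.392666632607433
```

View pics/m3.png

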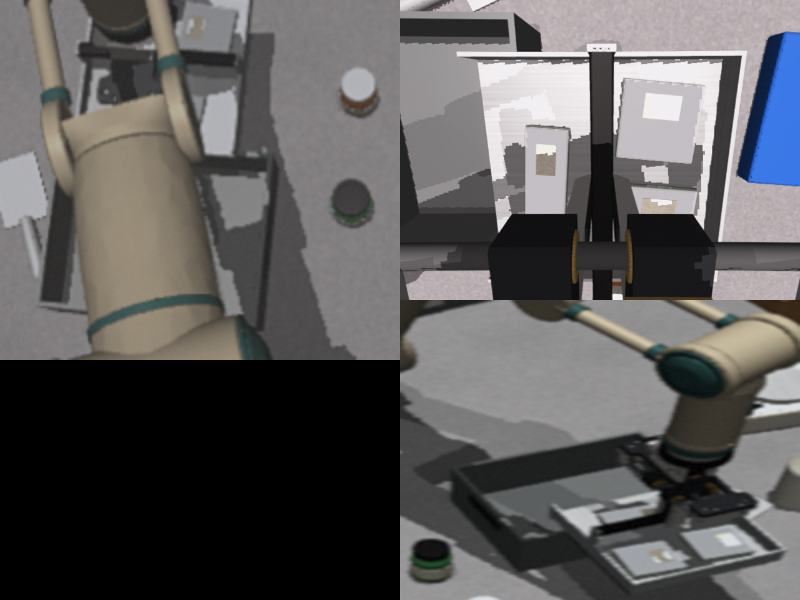

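```bash
python3 - <<'E'
from h import *
np.set_printoptions(precision=1,suppress=True)
p=camera_params('wrist')
print(proj(p,[[528,363,110],[534,362.4,110],[515.3,234,110]]), ray(p,[(176,24),(545,290)],[110,40]))
im=cv2.imread('pics/w3.png')
c=cv2.resize(im[0:120,80:240],(800,600),interpolation=cv2.INTER_CUBIC);cv2.imwrite('pics/c4.png',c)
print([proj(p,[[608.5-100*.994+k*.11*95,224+k*95+11,146+10+14]]) for k in (1,-1)])
E
```

```text
[[161.7  36. ]
 [171.9  36. ]
 [183.9 246.2]] [[537.7 368.4 110. ]
 [795.2 143.3  40. ]]
[array([[111.8,  86.4]]), array([[154.1, 427.8]])]
```

View pics/c4.png

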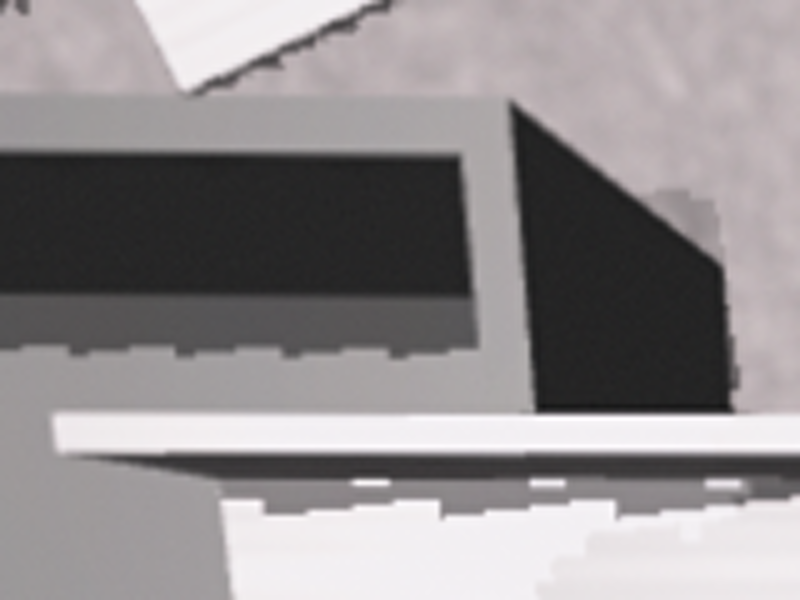

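```bash
python3 - <<'E'
from h import *
np.set_printoptions(precision=1,suppress=True)
p=camera_params('wrist')
r=ray(p,[(171.8,30.8),(176.6,82),(182,20),(187,82)],[110]*4);print(r)
print('wall top spout end',ray(p,[(90.6,82.5),(124,96)],[190.5,190.5-30]))
u=np.array([.9945,-.1045]);print((r[:,:2]-[608.5,224.3])@u)
E
```

```text
[[534.5 365.1 110. ]
 [531.5 337.  110. ]
 [541.7 370.1 110. ]
 [537.8 336.3 110. ]]
wall top spout end [[520.5 329.5 190.5]
 [520.1 326.3 160.5]]
[-88.3 -88.4 -81.7 -82. ]
```

Call:
move_arm(motion=[[[0, 0, -15], 0, 0], [[0, 0, -32], 0, 0], [[0, 0, -40], 0, 0], [[0, 0, -42], 0, 0], [[0, 0, -44], 0, 0], [[0, 0, -45], 0, 0], [[0, 0, -45], 0, 0]])

```text
time_s: 8.02
ee_pos: [608.7, 225.1, 157.8]
ee_rot: [1.29, 1.155, -1.289]
force: [0.4, -0.3, -4.6]
gripper_width: 13.4
```

Call:
move_arm(motion=[[[2, 0, 0], 0, 0], [[4, 0, 0], 0, 0], [[5, -1, 0], 0, 0], [[6, -1, 0], 0, 0], [[6, -1, 0], 0, 0]])

```text
time_s: 8.65
ee_pos: [614.5, 224.0, 157.4]
ee_rot: [1.29, 1.155, -1.29]
force: [-0.5, 0.4, -5.0]
gripper_width: 13.5
```

Call:
move_arm(motion=[[[1, 0, 0], 0, 0], [[2, 0, 0], 0, 0], [[3, 0, 0], 0, 0], [[3, 0, 0], 0, 0]])

```text
time_s: 9.15
ee_pos: [615.5, 223.7, 156.6]
ee_rot: [1.287, 1.158, -1.294]
force: [-5.4, -1.2, -6.3]
gripper_width: 13.3
```

Call:
move_arm(motion=[[[-2, 0, -1], 0, 0], [[-2, 0, -1], 0, 0], [[-2, 0, -1], 0, 0], [[1, 0, -5], 0, 0], [[3, 0, -9], 0, 0], [[6, -1, -13], 0, 0], [[8, -1, -17], 0, 0], [[8, -1, -17], 0, 0]], newtons=15)

```text
time_s: 10.15
ee_pos: [625.6, 223.3, 140.1]
ee_rot: [1.29, 1.156, -1.29]
force: [-3.0, 1.3, -3.6]
gripper_width: 16.1
```

Call:
move_arm(motion=[[[1, 0, -4], 0, 0], [[3, 0, -9], 0, 0], [[4, 0, -13], 0, 0], [[5, -1, -17], 0, 0], [[6, -1, -22], 0, 0], [[7, -1, -26], 0, 0], [[7, -1, -26], 0, 0]])

```text
time_s: 11.02
ee_pos: [634.1, 222.1, 114.6]
ee_rot: [1.291, 1.153, -1.287]
force: [3.5, 1.3, -0.9]
gripper_width: 18.9
```

```bash
python3 - <<'E'
from h import *
im,p=snap('scene','s5.png');im2,p2=snap('wrist','w5.png')
c=np.zeros((600,800,3),np.uint8)
c[:,:500]=cv2.resize(im[140:320,300:450],(500,600),interpolation=cv2.INTER_CUBIC);c[:225,500:]=cv2.resize(im2,(300,225))
cv2.imwrite('pics/m5.png',c[:,:,::-1])
E
```

```text
(no output)
```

View pics/m5.png

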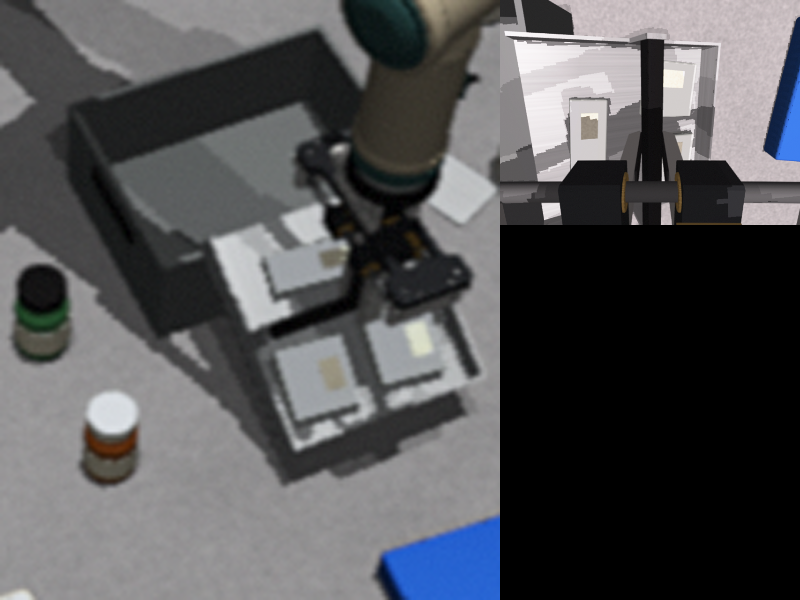

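Call:
move_arm(motion=[[[0, 0, -3], 0, 0], [[0, 0, -6], 0, 0], [[1, 0, -9], 0, 0], [[1, 0, -9], 0, 0]])

```text
time_s: 11.62
ee_pos: [635.3, 222.0, 105.8]
ee_rot: [1.292, 1.153, -1.287]
force: [6.1, -0.1, -1.0]
gripper_width: 19.5
```

Call:
move_arm(motion=[[[1, 0, -3], 0, 0], [[2, 0, -6], 0, 0], [[3, 0, -9], 0, 0], [[3, 0, -9], 0, 0]])

```text
time_s: 12.12
ee_pos: [636.3, 222.0, 100.4]
ee_rot: [1.291, 1.154, -1.288]
force: [-1.7, -1.5, 15.7]
gripper_width: 20.2
```

Call:
move_arm(motion=[[[0, 0, 3], 0, 0], [[0, 0, 3], 0, 25], [[0, 0, 3], 0, 45], [[0, 0, 3], 0, 45], [[0, 0, 3], 0, 45], [[0, 0, 30], 0, 45], [[0, 0, 70], 0, 45], [[0, 0, 70], 0, 45]])

```text
time_s: 13.12
ee_pos: [638.7, 222.6, 170.0]
ee_rot: [1.294, 1.152, -1.283]
force: [0.6, -0.9, 0.3]
gripper_width: 45.5
```

```bash
python3 - <<'E'
from h import *
im2,p2=snap('wrist','w6.png')
s=sense();print(s['ee_pos'],s['force'],s['gripper_width'])
cv2.imwrite('pics/w6.png',im2[:,:,::-1])
E
```

```text
[637.25408242 222.29630494 167.794738  ] [ 0.4861449   0.55095792 -0.58200084] 45.13966566621421
```

View pics/w6.png

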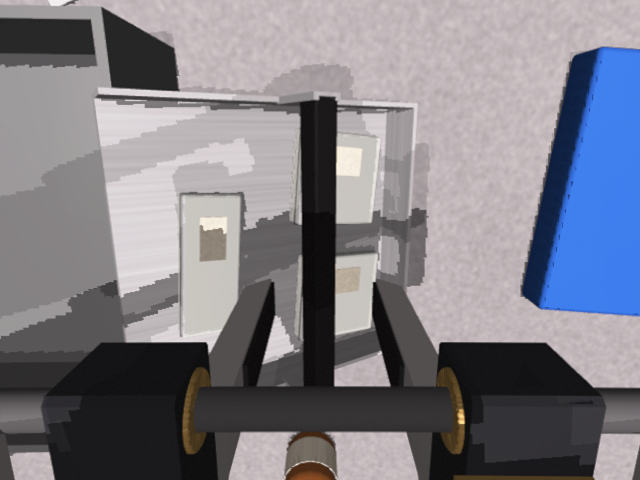

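```bash
python3 - <<'E'
from h import *
np.set_printoptions(precision=1,suppress=True)
p=camera_params('wrist')
r=ray(p,[(96,91),(416,103),(319,97)],[145,52.7,135]);print(r)
d=r[1]-r[0];print(np.linalg.norm(d[:2]),np.degrees(np.arctan2(d[1],d[0])))
u=np.array([np.cos(np.radians(-6)),np.sin(np.radians(-6))]);v=np.array([-u[1],u[0]])
for k in (80,85): print(k, r[1,:2]-(100-k)*.887*u-189*v, r[1,:2]-(100-k)*.887*u-1*v)
E
```

```text
[[545.2 325.2 145. ]
 [710.1 307.8  52.7]
 [645.7 312.7 135. ]]
165.8467605239958 -6.032778331362695
80 [672.8 121.7] [692.4 308.6]
85 [677.2 121.2] [696.8 308.2]
```

Call:
move_arm(motion=[[[5, -10, 30], 10, 50], [[9, -20, 30], 20, 50], [[13, -30, 30], 30, 50], [[18, -40, 30], 40, 50], [[22, -50, 30], 50, 50], [[26, -60, 30], 60, 50], [[31, -70, 30], 70, 50], [[35, -85, 30], 80, 50], [[39, -100, 20], 90, 50], [[39, -100, -20], 90, 50], [[39, -100, -50], 90, 50], [[39, -100, -50], 90, 50]])

```text
time_s: 14.68
ee_pos: [672.3, 121.7, 111.9]
ee_rot: [0.086, 1.578, -0.087]
force: [0.2, -0.4, 1.3]
gripper_width: 50.2
```

```bash
python3 - <<'E'
from h import *
im2,p2=snap('wrist','w7.png')
s=sense();print(s['ee_pos'],s['joint_positions'],s['gripper_width'])
E
```

```text
[674.03131535 121.89688384 114.2618879 ] [ 7.73707815e-02  4.97437174e-01  1.38234502e+00  9.10292173e-05
  1.26650092e+00 -1.38354049e+00] 49.950031141514565
```

View pics/w7.png

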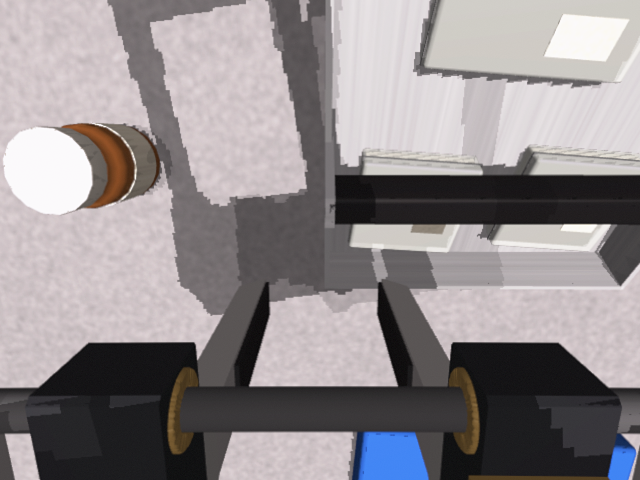

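```bash
python3 - <<'E'
from h import *
np.set_printoptions(precision=1,suppress=True)
p=camera_params('wrist')
print(ray(p,[(327,289)]*2+[(327,190)]*2,[32,40,90,110]), proj(p,[[676,121.5,48]]))
E
```

```text
[[702.1 121.8  32. ]
 [699.  122.1  40. ]
 [628.1 129.3  90. ]
 [625.4 129.4 110. ]] [[322.2 259.1]]
```

Call:
move_arm(motion=[[[1, 2, -30], 0, 50], [[1, 2, -60], 0, 50], [[1, 2, -72], 0, 50], [[1, 2, -78], 0, 50], [[1, 2, -78], 0, 30], [[1, 2, -78], 0, 10], [[1, 2, -78], 0, 0], [[1, 2, -78], 0, 0], [[1, 2, -78], 0, 0], [[1, 2, -78], 0, 0]], newtons=14)

```text
time_s: 15.98
ee_pos: [676.5, 123.4, 38.5]
ee_rot: [0.085, 1.569, -0.087]
force: [0.3, -1.3, 1.8]
gripper_width: 2.6
```

Call:
move_arm(motion=[[[2, 0, 8], 0, 0], [[4, 0, 16], 0, 0], [[6, -1, 25], 0, 0], [[8, -1, 33], 0, 0], [[9, -1, 41], 0, 0], [[10, -1, 49], 0, 0], [[10, -1, 57], 0, 0], [[10, -1, 64], 0, 0], [[9, -1, 64], 0, 0]])

```text
time_s: 17.1
ee_pos: [686.1, 123.0, 103.4]
ee_rot: [0.086, 1.567, -0.086]
force: [0.4, -1.4, -4.9]
gripper_width: 4.6
```

```bash
python3 - <<'E'
from h import *
im,p=snap('scene','s8.png');im2,p2=snap('wrist','w8.png')
s=sense();print(s['force'],s['torque'],s['gripper_width'],s['ee_pos'])
c=np.zeros((600,800,3),np.uint8)
c[:,:500]=cv2.resize(im[140:320,300:450],(500,600),interpolation=cv2.INTER_CUBIC);c[:225,500:]=cv2.resize(im2,(300,225))
cv2.imwrite('pics/m8.png',c[:,:,::-1])
# white-ish pixel edge info: print tray's outline via bright mask in scene
g=cv2.cvtColor(im,cv2.COLOR_RGB2GRAY)
E
```

```text
[ 0.16548741 -1.02410715 -3.41665977] [-0.40037903 -0.41025343 -0.03432687] 4.440663229653742 [685.32250473 122.91029847 102.4754764 ]
```

Call:
move_arm(motion=[[[0, 0, 0], 0, 0], [[0, 0, 0], 0, 0], [[0, 0, 0], 0, 0]], newtons=9)

```text
time_s: 17.58
ee_pos: [685.4, 123.0, 102.3]
ee_rot: [0.086, 1.569, -0.086]
force: [0.4, -0.0, -3.4]
gripper_width: 4.7
```

```bash
cat > r.py <<'E'
from h import *
a=[]
for i in range(3):
    im=snapshot('wrist');s=sense();a.append(np.r_[s['force'],s['torque']])
print(np.mean(a,0).round(2),s['gripper_width'],s['ee_pos'].round(1))
E
python3 r.py; python3 - <<'E'
from h import *
# pitch/roll check: bar seen in wrist view
im=cv2.imread('pics/w8.png');g=im.max(2)
for c in range(300,640,40):
    col=g[:300,c]; d=np.where(col<45)[0]
    print(c, (d.min(),d.max(),len(d)) if len(d) else None)
p=camera_params('wrist')
# expected bar top edge ends for given theta
u=np.array([np.cos(np.radians(-6)),np.sin(np.radians(-6))]);v=np.array([-u[1],u[0]])
for th in (-20,-10,0,10):
    t=np.radians(th);x,z=96*np.cos(t)-65*np.sin(t),96*np.sin(t)+65*np.cos(t)
    P=[list(np.array([520,233.7])+u*x+v*k)+[110+z] for k in(-90,0,60)]
    print(th,proj(p,P).round(0).tolist())
E
```

```text
[ 0.75 -0.45 -3.23 -0.27 -0.33 -0.03] 4.610903757507704 [685.4 123.1 102.4]
300 None
340 None
380 (np.int64(144), np.int64(212), 5)
420 (np.int64(144), np.int64(214), 71)
460 (np.int64(143), np.int64(212), 70)
500 (np.int64(143), np.int64(210), 68)
540 (np.int64(142), np.int64(208), 67)
580 (np.int64(141), np.int64(206), 66)
620 (np.int64(141), np.int64(204), 64)
-20 [[329.0, 164.0], [597.0, 162.0], [781.0, 160.0]]
-10 [[330.0, 146.0], [643.0, 143.0], [861.0, 141.0]]
0 [[331.0, 107.0], [707.0, 103.0], [974.0, 99.0]]
10 [[333.0, 35.0], [797.0, 28.0], [1136.0, 19.0]]
```

```bash
python3 - <<'E'
from h import *
np.set_printoptions(precision=1,suppress=True)
import json
# w7 camera pose: tcp (674,121.9,114.3), same orientation as now; shift now's camera
p=dict(camera_params('wrist'));s=sense();R=np.array(p['R']);c=-R.T@np.array(p['t'])+np.array([674.0,121.9,114.3])-s['ee_pos'];p['t']=-R@c
K,D=KD(p)
u=np.array([np.cos(np.radians(-6)),np.sin(np.radians(-6)),0]);v=np.array([-u[1],u[0],0]);w=np.array([0,0,1.])
for th in (-28,-31,-34):
    t=np.radians(th);X=np.cos(t)*u+np.sin(t)*w;Z=-np.sin(t)*u+np.cos(t)*w
    o=np.array([520,233.7,113])+96*X-20*Z
    px=[(327,289,54),(640,289,54),(622,287,54),(350,248,40),(450,250,40),(362,150,40),(492,236,40),(328,170,54),(600,250,24)]
    d=cv2.undistortPoints(np.array([q[:2] for q in px],float).reshape(-1,1,2),K,D).reshape(-1,2);d=np.c_[d,np.ones(len(d))]@R
    print(th)
    for q,k in zip(px,d):
        P=c+k*(((o+q[2]*Z-c)@Z)/(k@Z)); print(q,(P-o)@X,(P-o)@v)
E
```

```text
-28
(327, 289, 54) 95.27214360665884 -92.34914864468026
(640, 289, 54) 96.09107379588899 99.05702650286378
(622, 287, 54) 94.19904183192483 87.34708352174104
(350, 248, 40) 73.73079040067198 -78.33153526635098
(450, 250, 40) 75.78662382107105 -17.424796871443817
(362, 150, 40) 6.3738427112150005 -75.12772746175314
(492, 236, 40) 64.41309007522514 4.8918171844831955
(328, 170, 54) 8.749483655867996 -92.10789903833442
(600, 250, 24) 91.94963608155498 87.77324045475359
-31
(327, 289, 54) 106.24354906545514 -92.21554519086213
(640, 289, 54) 107.17309966887042 111.40731837058352
(622, 287, 54) 105.02626237821785 98.82794614874608
(350, 248, 40) 81.9306095321171 -77.50125873717354
(450, 250, 40) 84.21189368083213 -13.406848801806753
(362, 150, 40) 8.734511322578095 -74.5406749029929
(492, 236, 40) 71.62678735881053 9.713019746887564
(328, 170, 54) 10.815643483102372 -92.02893284960135
(600, 250, 24) 102.16102589563287 97.35510869390946
-34
(327, 289, 54) 119.55391079595306 -92.06365202886698
(640, 289, 54) 120.62132543536522 125.45711831971481
(622, 287, 54) 118.15709695716217 111.86976409132797
(350, 248, 40) 91.68473022697366 -76.57774498745097
(450, 250, 40) 94.23855756373162 -8.93143179979966
(362, 150, 40) 11.601521409013426 -73.9174532902193
(492, 236, 40) 80.19435903372282 15.041664416251674
(328, 170, 54) 13.42322677232979 -91.94505926286395
(600, 250, 24) 114.19450869233728 108.08236191538472
```

Call:
move_arm(motion=[[[1, 0, -8], 0, 0], [[1, 0, -16], 0, 0], [[0, 0, -24], 0, 0], [[-1, 0, -32], 0, 0], [[-3, 0, -40], 0, 0], [[-5, 0, -48], 0, 0], [[-7, 1, -56], 0, 0], [[-9, 1, -63], 0, 0], [[-9, 1, -63], 0, 0], [[-9, 1, -63], 0, 0]], newtons=9)

```text
time_s: 18.98
ee_pos: [676.8, 124.1, 39.7]
ee_rot: [0.086, 1.568, -0.086]
force: [-0.7, 0.2, -1.2]
gripper_width: 2.6
```

Call:
move_arm(motion=[[[0, 0, 0], 0, 25], [[0, 0, 0], 0, 45], [[0, 0, 0], 0, 45], [[0, 0, 0], 0, 45], [[0, 0, 30], 0, 45], [[0, 0, 75], 0, 45], [[0, 0, 75], 0, 45]])

```text
time_s: 19.85
ee_pos: [679.1, 124.5, 118.7]
ee_rot: [0.087, 1.561, -0.085]
force: [-0.2, -0.3, -0.6]
gripper_width: 45.0
```

```bash
python3 - <<'E'
from h import *
im,p=snap('wrist','w9.png');s=sense();print(s['ee_pos'],s['force'],s['gripper_width'])
old=cv2.imread('pics/w7.png');new=im[:,:,::-1]
# compare positions with w7 (nearly same pose): phase/affine from ECC on the tray area
a=cv2.cvtColor(old,cv2.COLOR_BGR2GRAY)[100:280,326:640];b=cv2.cvtColor(new.copy(),cv2.COLOR_BGR2GRAY)[100:280,326:640]
W=np.eye(2,3,dtype=np.float32)
try: cc,W=cv2.findTransformECC(a,b,W,cv2.MOTION_EUCLIDEAN,(3,100,1e-4)); print(cc,W)
except Exception as e: print(e)
E
```

```text
[677.37804212 124.39121735 116.33251584] [-0.66238747  0.51875083 -0.87651346] 45.22816504857099
0.9580117999457823 [[ 9.9998993e-01 -4.4856928e-03 -6.3981500e+00]
 [ 4.4856928e-03  9.9998993e-01 -1.7866945e+01]]
```

```bash
cat > g.py <<'E'
from h import *
np.set_printoptions(precision=1,suppress=True)
p=camera_params('wrist');R=np.array(p['R']);c=-R.T@np.array(p['t']);K,D=KD(p)
u=np.array([np.cos(np.radians(-6)),np.sin(np.radians(-6)),0]);v=np.array([-u[1],u[0],0]);w=np.array([0,0,1.])
for sl in (0,6,9):
  for th in (-28,-29.5,-31):
    t=np.radians(th);X=np.cos(t)*u+np.sin(t)*w;Z=-np.sin(t)*u+np.cos(t)*w
    o=np.array([520,233.7,113])+(96-sl)*X-20*Z
    px=[(320.5,271,54),(345,231,40),(354,132,40)]
    d=cv2.undistortPoints(np.array([q[:2] for q in px],float).reshape(-1,1,2),K,D).reshape(-1,2);d=np.c_[d,np.ones(len(d))]@R
    print(sl,th,[(round((P-o)@X,1),round((P-o)@v,1)) for q,k in zip(px,d) for P in [c+k*(((o+q[2]*Z-c)@Z)/(k@Z))]],'backbottom z',(o+100*X+20*Z)[2],'wall mid',o+98*X+54*Z,'bar',o+85*Z)
E
python3 g.py
```

```text
0 -28 [(np.float64(84.5), np.float64(-93.4)), (np.float64(64.9), np.float64(-78.7)), (np.float64(0.2), np.float64(-76.4))] backbottom z 20.983573693965393 wall mid [706.2 214.1  51.9] bar [634.6 221.7 125.3]
0 -29.5 [(np.float64(89.0), np.float64(-93.4)), (np.float64(68.2), np.float64(-78.4)), (np.float64(1.1), np.float64(-76.2))] backbottom z 16.484982219720433 wall mid [704.6 214.3  47.1] bar [634.9 221.6 122.3]
0 -31 [(np.float64(93.8), np.float64(-93.5)), (np.float64(71.9), np.float64(-78.1)), (np.float64(2.1), np.float64(-76.0))] backbottom z 12.052537317629383 wall mid [702.8 214.5  42.2] bar [635.1 221.6 119.3]
6 -28 [(np.float64(90.5), np.float64(-93.4)), (np.float64(70.9), np.float64(-78.7)), (np.float64(6.2), np.float64(-76.4))] backbottom z 23.800403070680755 wall mid [701.  214.7  54.8] bar [629.4 222.2 128.1]
6 -29.5 [(np.float64(95.0), np.float64(-93.4)), (np.float64(74.2), np.float64(-78.4)), (np.float64(7.1), np.float64(-76.2))] backbottom z 19.43952358034124 wall mid [699.4 214.8  50. ] bar [629.7 222.2 125.3]
6 -31 [(np.float64(99.8), np.float64(-93.5)), (np.float64(77.9), np.float64(-78.1)), (np.float64(8.1), np.float64(-76.0))] backbottom z 15.142765767089696 wall mid [697.7 215.   45.3] bar [630.  222.1 122.4]
9 -28 [(np.float64(93.5), np.float64(-93.4)), (np.float64(73.9), np.float64(-78.7)), (np.float64(9.2), np.float64(-76.4))] backbottom z 25.20881775903842 wall mid [698.3 215.   56.2] bar [626.7 222.5 129.5]
9 -29.5 [(np.float64(98.0), np.float64(-93.4)), (np.float64(77.2), np.float64(-78.4)), (np.float64(10.1), np.float64(-76.2))] backbottom z 20.916794260651653 wall mid [696.8 215.1  51.5] bar [627.1 222.4 126.7]
9 -31 [(np.float64(102.8), np.float64(-93.5)), (np.float64(80.9), np.float64(-78.1)), (np.float64(11.1), np.float64(-76.0))] backbottom z 16.687879991819866 wall mid [695.1 215.3  46.9] bar [627.5 222.4 123.9]
```

Call:
move_arm(motion=[[[2, 5, 45], -10, 40], [[4, 15, 45], -20, 40], [[6, 25, 45], -30, 30], [[8, 35, 45], -40, 26], [[10, 45, 45], -50, 26], [[12, 55, 45], -60, 26], [[15, 65, 45], -70, 26], [[18, 78, 45], -80, 26], [[21, 91, 40], -90, 26], [[21, 91, 0], -90, 26], [[21, 91, -35], -90, 26], [[21, 91, -35], -90, 26]])

```text
time_s: 21.4
ee_pos: [693.7, 214.4, 74.2]
ee_rot: [1.283, 1.161, -1.298]
force: [-0.5, -0.6, -0.6]
gripper_width: 26.0
```

```bash
python3 - <<'E'
from h import *
im,p=snap('wrist','w10.png');s=sense();print(s['ee_pos'],s['force'],s['gripper_width'])
print(proj(p,[[697,215,48],[704,280,48],[627+7,270,132]]))
E
```

```text
[695.73787335 214.76148854  76.94387593] [-0.15246285 -0.46677676  0.75541567] 26.275838010279646
[[328.88410246 277.41956085]
 [329.13572668 149.52217636]
 [100.17140625 223.06901998]]
```

View pics/w10.png

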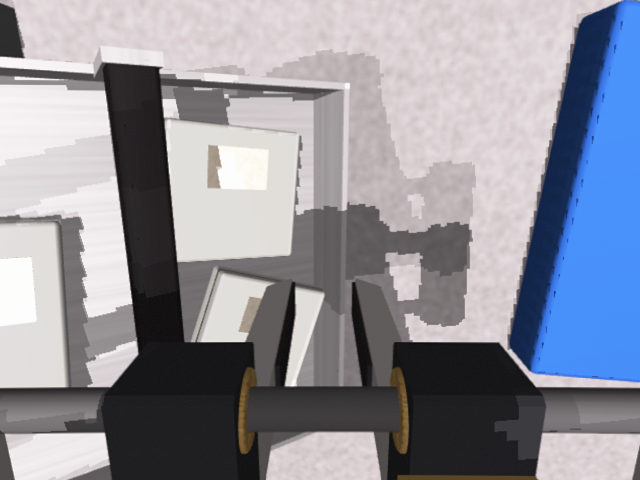

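```bash
python3 - <<'E'
from h import *
np.set_printoptions(precision=1,suppress=True)
p=camera_params('wrist');im=cv2.imread('pics/w10.png').max(2)
for r in (110,150,190,250): print(r,im[r,300:360:3].tolist())
print(ray(p,[(349,90),(346,190),(342,280)],[46]*3),ray(p,[(342,280)],[40]),sense()['ee_pos'],'bar far edge',ray(p,[(163,68),(183,340)],[132]*2))
E
```

```text
110 [210, 210, 210, 210, 212, 160, 160, 159, 160, 159, 163, 164, 162, 160, 162, 221, 215, 193, 188, 187]
150 [152, 213, 213, 212, 212, 159, 160, 161, 158, 158, 164, 164, 161, 161, 177, 222, 202, 185, 184, 189]
190 [220, 220, 220, 220, 222, 160, 161, 162, 157, 159, 162, 163, 161, 158, 199, 221, 191, 190, 193, 193]
250 [116, 116, 116, 117, 116, 98, 97, 99, 94, 96, 98, 99, 94, 95, 117, 113, 97, 97, 97, 96]
[[718.5 306.6  46. ]
 [712.6 259.4  46. ]
 [705.9 211.5  46. ]] [[705.9 209.2  40. ]] [695.7 214.8  76.9] bar far edge [[662.5 311.  132. ]
 [651.6 228.4 132. ]]
```

Call:
move_arm(motion=[[[9, -1, 0], 0, 26], [[9, -1, -18], 0, 26], [[9, -1, -30], 0, 26], [[9, -1, -37], 0, 26], [[9, -1, -37], 0, 26]], newtons=12)

```text
time_s: 22.08
ee_pos: [705.8, 213.9, 41.4]
ee_rot: [1.288, 1.156, -1.291]
force: [-0.0, -0.1, -1.4]
gripper_width: 26.0
```

```bash
python3 r.py; python3 - <<'E'
from h import *
im,p=snap('wrist','w11.png');g=im.max(2)
for r in (110,150,190,230,260): print(r,g[r,290:360:3].tolist())
E
```

```text
[ 0.11 -0.08  0.05 -0.04 -0.08 -0.02] 25.99247682818276 [706.8 214.2  42.9]
110 [140, 145, 140, 145, 146, 145, 143, 142, 163, 196, 190, 174, 173, 169, 167, 165, 163, 165, 168, 165, 165, 169, 173, 171]
150 [139, 145, 139, 144, 146, 145, 143, 142, 165, 199, 189, 168, 169, 163, 159, 167, 173, 171, 169, 168, 170, 174, 171, 166]
190 [141, 145, 137, 142, 146, 144, 143, 141, 164, 198, 169, 171, 167, 161, 162, 166, 165, 162, 163, 162, 162, 170, 172, 171]
230 [86, 87, 84, 84, 87, 87, 86, 83, 93, 105, 96, 85, 84, 87, 88, 89, 88, 86, 82, 79, 81, 81, 81, 82]
260 [87, 87, 84, 85, 86, 87, 86, 83, 92, 103, 96, 86, 84, 85, 87, 86, 86, 83, 82, 83, 82, 84, 86, 84]
```

Call:
move_arm(motion=[[[-3, 0, 0], 0, 26], [[-3, 0, 0], 0, 10], [[-3, 0, 0], 0, 0], [[-3, 0, 0], 0, 0], [[-3, 0, 0], 0, 0], [[-3, 0, 0], 0, 0]], newtons=12)

```text
time_s: 23.02
ee_pos: [703.5, 214.1, 42.5]
ee_rot: [1.29, 1.155, -1.29]
force: [-0.7, -0.8, 0.5]
gripper_width: 0.6
```

```bash
python3 r.py; python3 - <<'E'
from h import *
im,p=snap('wrist','w12.png');g=im.max(2)
for r in (110,190,260): print(r,g[r,290:360:3].tolist())
E
```

```text
[-0.29 -0.21  0.12 -0.07 -0.01 -0.02] 0.747649918197127 [703.4 214.1  42.5]
110 [147, 136, 132, 137, 133, 135, 137, 138, 137, 135, 135, 179, 186, 171, 164, 163, 159, 158, 156, 159, 162, 160, 158, 161]
190 [180, 135, 136, 135, 133, 133, 137, 139, 137, 133, 134, 188, 188, 162, 160, 155, 154, 156, 156, 155, 156, 154, 155, 161]
260 [96, 81, 82, 82, 81, 79, 80, 83, 80, 79, 79, 97, 98, 82, 82, 82, 84, 84, 81, 79, 78, 77, 78, 80]
```

Call:
move_arm(motion=[[[0, 0, 0], 0, 20], [[0, 0, 0], 0, 24], [[0, 0, -4], 0, 24], [[0, 0, -8], 0, 24], [[0, 0, -10], 0, 24], [[0, 0, -10], 0, 24]])

```text
time_s: 23.98
ee_pos: [703.3, 214.0, 32.1]
ee_rot: [1.289, 1.156, -1.29]
force: [0.2, -0.6, 0.4]
gripper_width: 23.8
```

```bash
python3 r.py
```

```text
[ 0.29  0.19 -0.06 -0.01 -0.08  0.  ] 24.271834808680186 [703.6 214.1  32.6]
```

Call:
move_arm(motion=[[[0, 0, 0], 0, 10], [[0, 0, 0], 0, 0], [[0, 0, 0], 0, 0], [[0, 0, 0], 0, 0], [[0, 0, 0], 0, 0]], newtons=12)

```text
time_s: 24.75
ee_pos: [701.3, 214.4, 32.4]
ee_rot: [1.288, 1.158, -1.293]
force: [-5.6, 0.5, 3.7]
gripper_width: 7.3
```

```bash
python3 r.py
```

```text
[-4.9   1.14  2.94  0.21  1.05 -0.01] 7.373973459325379 [701.4 214.5  32.4]
```

Call:
move_arm(motion=[[[1, 0, 8], 0, 0], [[3, 0, 16], 0, 0], [[6, -1, 25], 0, 0], [[8, -1, 34], 0, 0], [[9, -1, 42], 0, 0], [[10, -1, 50], 0, 0], [[11, -1, 58], 0, 0], [[11, -1, 66], 0, 0], [[12, -1, 73], 0, 0], [[12, -1, 73], 0, 0]])

```text
time_s: 26.15
ee_pos: [715.3, 213.0, 106.1]
ee_rot: [1.29, 1.155, -1.29]
force: [-1.3, 0.6, -2.9]
gripper_width: 4.0
```

```bash
python3 r.py
```

```text
[-1.2   0.24 -2.94  0.07  0.25  0.01] 3.40126109414948 [715.3 213.  105.1]
```

Call:
move_arm(motion=[[[0, 0, 9], 0, 0], [[0, 0, 18], 0, 0], [[-1, 0, 26], 0, 0], [[-2, 0, 34], 0, 0], [[-4, 0, 43], 0, 0], [[-7, 1, 52], 0, 0], [[-10, 1, 60], 0, 0], [[-13, 1, 67], 0, 0], [[-18, 2, 77], 0, 0], [[-23, 2, 87], 0, 0], [[-28, 3, 97], 0, 0], [[-28, 3, 97], 0, 0]])

```text
time_s: 27.8
ee_pos: [686.4, 216.1, 203.6]
ee_rot: [1.289, 1.156, -1.29]
force: [-4.5, 0.1, -6.5]
gripper_width: 5.0
```

```bash
python3 r.py
```

```text
[-4.41  0.98 -6.01  0.09  0.74 -0.01] 4.373848117690976 [687.  216.  202.7]
```

Call:
move_arm(motion=[[[-4, 0, 0], 0, 0], [[-10, 1, 8], 0, 0], [[-17, 2, 16], 0, 0], [[-25, 2, 24], 0, 0], [[-33, 3, 32], 0, 0], [[-42, 4, 40], 0, 0], [[-50, 5, 46], 0, 0], [[-50, 5, 46], 0, 0]])

```text
time_s: 28.95
ee_pos: [636.9, 221.4, 249.4]
ee_rot: [1.29, 1.155, -1.288]
force: [-0.0, 0.2, -3.1]
gripper_width: 6.5
```

```bash
python3 r.py
```

```text
[ 0.1   0.16 -2.72 -0.03 -0.16  0.  ] 6.568205544048917 [637.7 221.1 248.5]
```

Call:
move_arm(motion=[[[-7, 1, 5], 0, 0], [[-14, 1, 9], 0, 0], [[-21, 2, 13], 0, 0], [[-29, 3, 16], 0, 0], [[-35, 3, 18], 0, 0], [[-41, 4, 21], 0, 0], [[-41, 4, 21], 0, 0], [[-41, 4, 21], 0, 0]])

```text
time_s: 30.1
ee_pos: [596.6, 225.0, 269.4]
ee_rot: [1.29, 1.155, -1.289]
force: [-0.3, 0.4, -2.1]
gripper_width: 7.1
```

```bash
python3 r.py; python3 - <<'E'
from h import *
a=snapshot('top');cv2.imwrite('pics/t13.png',a[:,:,::-1]);b=cv2.imread('pics/top0.png')[:,:,::-1]
s=snapshot('scene');cv2.imwrite('pics/s13.png',s[:,:,::-1])
# look for case colours inside the tote (scene view): coarse grey levels of the tote floor
p=camera_params('scene')
print(proj(p,[[515,363,110],[520,234,110],[503,107,110],[450,240,10],[480,200,10],[480,280,10]]).round())
for r in range(160,232,6): print(r,s.max(2)[r,320:432:4].tolist())
E
```

```text
[-0.08  0.14 -2.58 -0.05 -0.17 -0.02] 7.080562756682395 [596.7 225.  269.2]
[[422. 188.]
 [388. 206.]
 [349. 218.]
 [374. 209.]
 [369. 220.]
 [390. 211.]]
160 [50, 49, 48, 132, 127, 127, 127, 130, 124, 103, 51, 28, 30, 33, 34, 31, 33, 33, 31, 27, 5, 24, 18, 33, 13, 10, 19, 12]
166 [52, 48, 93, 129, 106, 68, 35, 31, 33, 35, 32, 31, 33, 33, 32, 32, 32, 33, 30, 27, 26, 17, 15, 13, 15, 11, 10, 51]
172 [53, 33, 31, 32, 33, 32, 29, 30, 33, 31, 34, 32, 33, 34, 33, 28, 62, 116, 52, 29, 29, 28, 23, 30, 46, 33, 36, 40]
178 [75, 44, 33, 33, 32, 32, 34, 32, 31, 30, 29, 43, 106, 118, 117, 115, 120, 111, 45, 11, 16, 40, 18, 63, 56, 39, 48, 59]
184 [93, 28, 48, 31, 35, 29, 27, 59, 92, 97, 96, 96, 117, 74, 21, 5, 8, 12, 67, 119, 51, 50, 44, 65, 57, 61, 47, 68]
190 [42, 26, 17, 57, 103, 96, 96, 97, 97, 96, 58, 57, 13, 30, 86, 120, 116, 118, 116, 116, 100, 75, 54, 65, 74, 73, 152, 155]
196 [73, 26, 19, 19, 76, 119, 96, 96, 97, 97, 99, 142, 95, 95, 119, 164, 99, 100, 101, 99, 90, 75, 75, 74, 74, 60, 31, 1]
202 [72, 62, 29, 17, 23, 99, 62, 118, 97, 102, 143, 58, 52, 48, 49, 104, 99, 103, 102, 98, 104, 67, 34, 30, 21, 28, 31, 145]
208 [72, 73, 56, 28, 13, 37, 73, 56, 57, 54, 50, 51, 48, 48, 49, 85, 102, 64, 30, 32, 33, 31, 33, 34, 30, 31, 92, 155]
214 [73, 74, 73, 44, 27, 24, 36, 116, 94, 53, 46, 31, 10, 4, 3, 4, 13, 34, 32, 33, 31, 31, 30, 30, 30, 48, 144, 155]
220 [71, 73, 74, 71, 30, 29, 30, 36, 35, 34, 32, 32, 23, 29, 32, 30, 29, 32, 33, 34, 30, 33, 50, 128, 128, 141, 152, 153]
226 [112, 88, 75, 100, 82, 29, 26, 31, 31, 30, 31, 32, 32, 32, 29, 32, 32, 38, 51, 51, 52, 50, 53, 91, 130, 126, 125, 139]
```

Call:
move_arm(motion=[[[-5, 0, 1], 0, 0], [[-10, 1, 2], 0, 0], [[-16, 2, 4], 0, 0], [[-16, 2, 4], 0, 0], [[-16, 2, 4], 0, 0], [[-16, 2, 4], 0, 0]])

```text
time_s: 31.1
ee_pos: [580.6, 227.0, 273.4]
ee_rot: [1.29, 1.155, -1.29]
force: [-0.4, -0.7, -2.3]
gripper_width: 7.7
```

```bash
python3 r.py; python3 - <<'E'
from h import *
np.set_printoptions(precision=0,suppress=True)
im,p=snap('wrist','w14.png');g=im.max(2)
print('tote corners inner top',proj(p,[[535,365,110],[508,107,110],[309,130,110],[336,387,110]]).tolist())
def comps(im,lo,hi,sat):
    hsv=cv2.cvtColor(im,cv2.COLOR_RGB2HSV);m=((hsv[:,:,2]>lo)&(hsv[:,:,2]<=hi)&(hsv[:,:,1]<sat)).astype(np.uint8)
    m=cv2.morphologyEx(m,cv2.MORPH_OPEN,np.ones((3,3),np.uint8))
    n,l,st,ce=cv2.connectedComponentsWithStats(m)
    for i in range(1,n):
        if st[i,4]>60: print(st[i].tolist(),ce[i],np.median(im[l==i],0))
comps(im,175,255,80)
E
```

```text
[-0.74 -0.41 -2.87 -0.04 -0.12 -0.01] 7.38724517026552 [580.6 227.  273.3]
tote corners inner top [[242.7521266666663, 52.00251585177142], [258.42102804940924, 357.79800478894725], [38.3666393742169, 357.5728573922207], [-25.713884210200774, 49.573680825141764]]
[0, 0, 640, 388, 115187] [407. 151.] [210. 199. 202.]
[200, 107, 34, 80, 2283] [217. 146.] [222. 218. 221.]
[157, 162, 19, 88, 655] [167. 205.] [238. 234. 235.]
[206, 191, 34, 111, 2871] [223. 244.] [221. 217. 221.]
[0, 216, 20, 96, 720] [  7. 268.] [183. 173. 176.]
[171, 272, 8, 13, 73] [175. 278.] [178. 173. 174.]
[79, 364, 100, 23, 1561] [135. 376.] [210. 199. 202.]
[6, 433, 161, 47, 7149] [ 87. 456.] [211. 200. 203.]
[481, 433, 159, 47, 6944] [560. 456.] [211. 200. 203.]
[303, 458, 41, 22, 536] [322. 472.] [215. 204. 206.]
```

```bash
python3 - <<'E'
from h import *
im=cv2.imread('pics/w14.png')
g=cv2.cvtColor(im,cv2.COLOR_BGR2GRAY)
for r in range(90,330,16): print(r,g[r,20:330:6].tolist())
E
```

```text
90 [42, 41, 41, 42, 41, 43, 43, 40, 174, 175, 175, 175, 176, 176, 178, 178, 180, 180, 182, 184, 185, 186, 188, 188, 175, 227, 226, 225, 220, 232, 221, 221, 221, 221, 221, 220, 237, 180, 171, 151, 151, 152, 151, 124, 74, 65, 67, 66, 67, 150, 203, 201]
106 [43, 42, 44, 42, 43, 42, 43, 43, 150, 174, 175, 176, 177, 177, 178, 178, 179, 181, 182, 184, 185, 185, 187, 187, 22, 37, 36, 34, 33, 33, 101, 86, 74, 67, 65, 65, 71, 105, 84, 86, 86, 84, 85, 82, 85, 84, 84, 116, 85, 150, 202, 201]
122 [43, 42, 42, 43, 42, 41, 43, 43, 56, 174, 174, 176, 175, 176, 178, 179, 179, 181, 181, 183, 184, 185, 187, 188, 62, 36, 36, 34, 32, 28, 158, 251, 250, 221, 220, 169, 92, 145, 146, 146, 146, 147, 145, 145, 145, 143, 142, 140, 139, 150, 201, 201]
138 [40, 42, 43, 42, 43, 43, 43, 42, 42, 175, 173, 174, 176, 176, 176, 177, 179, 181, 181, 183, 183, 185, 185, 188, 188, 30, 31, 31, 30, 30, 33, 220, 220, 220, 220, 223, 88, 164, 165, 163, 147, 143, 143, 143, 143, 143, 142, 140, 141, 150, 202, 201]
154 [43, 42, 43, 42, 43, 41, 43, 43, 43, 122, 172, 174, 175, 175, 176, 176, 176, 173, 161, 154, 156, 157, 158, 159, 
[... 1806 characters left out ...]
92, 106, 104]
282 [143, 42, 43, 43, 43, 43, 42, 43, 42, 43, 41, 43, 45, 168, 169, 170, 170, 169, 168, 96, 96, 163, 96, 98, 98, 97, 174, 19, 15, 16, 15, 15, 139, 178, 178, 179, 180, 89, 109, 108, 108, 108, 107, 111, 110, 105, 88, 89, 87, 80, 105, 104]
298 [142, 53, 42, 43, 44, 43, 43, 42, 43, 44, 42, 42, 43, 96, 97, 96, 96, 97, 97, 95, 96, 96, 96, 96, 97, 97, 98, 17, 21, 22, 22, 16, 33, 175, 176, 176, 176, 91, 169, 169, 164, 164, 164, 107, 100, 88, 88, 88, 88, 24, 104, 104]
314 [174, 144, 43, 43, 43, 43, 41, 44, 42, 44, 41, 42, 44, 50, 49, 50, 49, 50, 49, 49, 49, 50, 50, 56, 51, 49, 51, 33, 17, 16, 15, 16, 15, 56, 56, 60, 76, 81, 125, 169, 169, 167, 165, 163, 88, 88, 87, 87, 88, 21, 104, 105]
```

Call:
move_arm(motion=[[[8, -1, -2], 0, 0], [[16, -2, -4], 0, 0], [[25, -3, -7], 0, 0], [[33, -4, -11], 0, 0], [[41, -4, -15], 0, 0], [[49, -5, -20], 0, 0], [[57, -6, -25], 0, 0], [[65, -7, -31], 0, 0], [[74, -8, -39], 0, 0], [[82, -8, -47], 0, 0], [[90, -9, -55], 0, 0], [[97, -10, -63], 0, 0]])

```text
time_s: 32.8
ee_pos: [677.9, 217.0, 209.8]
ee_rot: [1.289, 1.155, -1.29]
force: [-0.8, 0.5, -1.6]
gripper_width: 2.9
```

```bash
python3 r.py
```

```text
[-0.24  0.35 -1.97 -0.06 -0.04  0.02] 2.6080966890985366 [677.7 216.8 209.8]
```

Call:
move_arm(motion=[[[4, 0, -4], 0, 0], [[9, -1, -10], 0, 0], [[14, -2, -19], 0, 0], [[19, -2, -28], 0, 0], [[24, -3, -38], 0, 0], [[28, -3, -48], 0, 0], [[32, -4, -59], 0, 0], [[34, -4, -69], 0, 0], [[36, -4, -79], 0, 0], [[37, -4, -88], 0, 0], [[37, -4, -97], 0, 0], [[37, -4, -105], 0, 0]], newtons=20)

```text
time_s: 34.45
ee_pos: [715.0, 213.0, 105.2]
ee_rot: [1.29, 1.154, -1.289]
force: [-0.1, 0.1, -1.2]
gripper_width: 2.0
```

```bash
python3 r.py
```

```text
[ 0.43 -0.21 -1.86 -0.11 -0.14 -0.02] 2.3732823175455913 [714.5 213.  105.1]
```

Call:
move_arm(motion=[[[-1, 0, -8], 0, 0], [[-1, 0, -16], 0, 0], [[-2, 0, -24], 0, 0], [[-3, 0, -32], 0, 0], [[-4, 0, -40], 0, 0], [[-6, 0, -49], 0, 0], [[-9, 1, -57], 0, 0], [[-11, 1, -64], 0, 0], [[-11, 1, -64], 0, 0]], newtons=15)

```text
time_s: 35.72
ee_pos: [703.1, 214.0, 41.0]
ee_rot: [1.289, 1.156, -1.29]
force: [-0.2, -0.2, -1.2]
gripper_width: 2.3
```

```bash
python3 r.py
```

```text
[ 0.11 -0.18 -1.51 -0.07 -0.05  0.  ] 2.4993908432582117 [703.5 214.1  41.8]
```

Call:
move_arm(motion=[[[-1, 0, -4], 0, 0], [[-2, 0, -8], 0, 0], [[-2, 0, -11], 0, 0], [[-2, 0, -11], 0, 0]])

```text
time_s: 36.38
ee_pos: [703.6, 214.2, 39.0]
ee_rot: [1.294, 1.151, -1.283]
force: [-6.9, -1.2, 27.2]
gripper_width: 2.1
```

```bash
python3 r.py
```

```text
[-6.610e+00 -2.550e+00  2.792e+01 -4.600e-01  1.270e+00 -2.000e-02] 2.1692483558935924 [703.6 214.2  39. ]
```

Call:
move_arm(motion=[[[1, 0, 9], 0, 0], [[1, 0, 9], 0, 0], [[1, 0, 9], 0, 15], [[1, 0, 9], 0, 24], [[1, 0, 9], 0, 24], [[1, 0, 40], 0, 24], [[1, 0, 70], 0, 40], [[-30, 5, 100], 0, 60], [[-60, 8, 120], 0, 60], [[-60, 8, 120], 0, 60], [[-60, 8, 120], 0, 60]])

```text
time_s: 37.9
ee_pos: [642.0, 221.9, 149.8]
ee_rot: [1.289, 1.155, -1.29]
force: [0.5, -0.1, -0.5]
gripper_width: 59.7
```

```bash
python3 r.py; python3 - <<'E'
from h import *
np.set_printoptions(precision=1,suppress=True)
im,p=snap('wrist','w20.png');g=im.max(2).astype(int)
snap('scene','s20.png');snap('top','t20.png')
m=(g<60).astype(np.uint8);m[330:]=0;m=cv2.morphologyEx(m,cv2.MORPH_OPEN,np.ones((5,5),np.uint8))
n,l,st,ce=cv2.connectedComponentsWithStats(m)
for i in range(1,n):
    if st[i,4]>300: print(st[i],ce[i])
for r in range(100,330,30): print(r,[int(x) for x in np.where(g[r]<60)[0][[0,-1]]] if (g[r]<60).any() else None, im.max(2)[r,100:560:10].tolist())
E
```

```text
[-0.4  -0.17 -0.21 -0.02 -0.1   0.02] 59.64188074995924 [641.9 221.7 148.9]
[  74    0   90   84 5187] [116.  48.]
[   0    6   65   41 2568] [30.8 26.3]
[ 291   90   40  240 8766] [312.1 208.2]
[388 283  25  47 687] [397.3 310.9]
[235 284  24  46 661] [248.9 311. ]
100 [290, 331] [160, 154, 223, 220, 131, 129, 128, 127, 127, 128, 128, 126, 97, 114, 90, 156, 125, 101, 73, 53, 20, 31, 27, 22, 88, 117, 152, 163, 212, 228, 227, 226, 224, 207, 192, 190, 196, 198, 200, 201, 194, 204, 192, 195, 198, 204]
130 [293, 330] [225, 224, 224, 224, 224, 219, 195, 195, 194, 195, 195, 196, 197, 197, 198, 197, 198, 197, 197, 197, 21, 30, 28, 43, 191, 191, 190, 189, 219, 162, 161, 164, 195, 197, 196, 193, 192, 200, 198, 196, 198, 206, 201, 198, 199, 208]
160 [293, 330] [197, 195, 197, 196, 197, 197, 194, 195, 221, 222, 222, 222, 222, 221, 221, 222, 193, 192, 193, 194, 21, 31, 29, 44, 191, 189, 189, 190, 191, 143, 143, 160, 163, 174, 200, 198, 192, 191, 198, 200, 201, 207, 202, 201, 198, 197]
190 [294, 330] [226, 226, 226, 225, 225, 224, 222, 194, 193, 190, 186, 186, 189, 191, 189, 190, 187, 186, 188, 1
[... 376 characters left out ...]
 330] [225, 224, 222, 222, 223, 224, 223, 223, 104, 104, 105, 105, 104, 100, 102, 101, 100, 98, 99, 101, 12, 17, 17, 31, 103, 102, 131, 132, 132, 108, 166, 138, 119, 116, 198, 204, 190, 199, 198, 191, 196, 201, 199, 198, 148, 63]
280 [296, 330] [223, 225, 226, 231, 229, 224, 224, 131, 102, 101, 102, 109, 114, 104, 103, 86, 105, 101, 129, 130, 14, 16, 13, 38, 131, 138, 135, 134, 134, 107, 143, 130, 114, 110, 200, 195, 193, 198, 193, 199, 190, 197, 194, 189, 65, 64]
310 [242, 405] [163, 134, 135, 134, 134, 131, 105, 110, 101, 106, 103, 105, 85, 85, 77, 16, 134, 132, 133, 127, 16, 18, 14, 38, 129, 130, 131, 136, 125, 13, 18, 85, 86, 85, 191, 200, 190, 201, 190, 191, 193, 194, 202, 197, 135, 86]
```

Call:
move_arm(motion=[[[-5, 0, -15], 0, 50], [[-5, 0, -35], 0, 50], [[-5, 0, -45], 0, 50], [[-5, 0, -45], 0, 30], [[-5, 0, -45], 0, 10], [[-5, 0, -45], 0, 0], [[-5, 0, -45], 0, 0], [[-5, 0, -45], 0, 0]], newtons=20)

```text
time_s: 39.2
ee_pos: [636.3, 222.3, 106.1]
ee_rot: [1.29, 1.156, -1.289]
force: [-1.6, -0.4, 3.5]
gripper_width: 19.3
```

```bash
python3 r.py
```

```text
[-1.38  0.44  3.74  0.1   0.49 -0.05] 19.169873614269154 [636.3 222.3 106.1]
```

Call:
move_arm(motion=[[[-1, 0, 6], 0, 0], [[-3, 0, 13], 0, 0], [[-6, 1, 22], 0, 0], [[-10, 1, 32], 0, 0], [[-14, 1, 42], 0, 0], [[-18, 2, 52], 0, 0], [[-22, 2, 65], 0, 0], [[-24, 2, 82], 0, 0], [[-24, 2, 98], 0, 0], [[-24, 2, 98], 0, 0], [[-24, 2, 98], 0, 0]], newtons=40)

```text
time_s: 40.72
ee_pos: [612.3, 223.9, 203.2]
ee_rot: [1.289, 1.155, -1.29]
force: [-0.3, -0.1, -2.5]
gripper_width: 18.5
```

```bash
python3 r.py
```

```text
[-0.45  0.07 -2.89 -0.02 -0.14  0.02] 18.443510802670634 [612.1 223.9 202.5]
```

Call:
move_arm(motion=[[[0, 0, 5], 0, 0], [[0, 0, 5], 0, 0], [[0, 0, 5], 0, 0], [[0, 0, 5], 0, 0]], newtons=60)

```text
time_s: 41.38
ee_pos: [612.4, 224.0, 208.4]
ee_rot: [1.29, 1.155, -1.29]
force: [0.8, 0.4, -3.9]
gripper_width: 17.7
```

Call:
move_arm(motion=[[[0, -8, 8], 0, 0], [[-3, -25, 12], 0, 0], [[-6, -55, 12], 0, 0], [[-10, -95, 12], 0, 0], [[-14, -137, 12], 0, 0], [[-18, -180, 12], 0, 0], [[-22, -222, 12], 0, 0], [[-26, -264, 12], 0, 0], [[-30, -306, 12], 0, 0], [[-34, -348, 12], 0, 0], [[-38, -390, 12], 0, 0], [[-41, -425, 12], 0, 0]])

```text
time_s: 42.88
ee_pos: [570.3, -203.7, 221.2]
ee_rot: [1.29, 1.153, -1.291]
force: [-0.0, -0.1, -2.1]
gripper_width: 17.9
```

Call:
move_arm(motion=[[[-2, -25, 0], 0, 0], [[-4, -45, 0], 0, 0], [[-6, -60, 0], 0, 0], [[-7, -68, 0], 0, 0], [[-7, -68, 0], 0, 0], [[-7, -68, 0], 0, 0]])

```text
time_s: 43.62
ee_pos: [564.6, -268.1, 220.5]
ee_rot: [1.29, 1.156, -1.289]
force: [-0.3, 0.5, -3.4]
gripper_width: 17.5
```

```bash
python3 r.py; python3 - <<'E'
from h import *
im,p=snap('wrist','w21.png');print(sense()['ee_pos'])
for f in ('w2.png','w3.png','w21.png'):
    g=cv2.imread('pics/'+f).max(2)
    print(f)
    for r in range(60,125,5): print(r,g[r,280:365:5].tolist())
E
```

```text
[ 0.19 -0.12 -2.37 -0.05 -0.13  0.01] 17.740278436417977 [ 564.6 -268.2  220.6]
[ 564.62698082 -268.30026336  220.53614915]
w2.png
60 [160, 165, 166, 164, 170, 167, 164, 170, 168, 188, 173, 186, 167, 173, 191, 189, 183]
65 [158, 162, 166, 160, 165, 168, 165, 157, 160, 163, 154, 161, 164, 169, 163, 160, 187]
70 [185, 158, 164, 157, 234, 234, 234, 234, 234, 235, 234, 234, 234, 228, 163, 164, 156]
75 [242, 242, 243, 242, 242, 242, 243, 245, 245, 245, 245, 244, 242, 240, 233, 231, 230]
80 [241, 242, 241, 242, 243, 244, 107, 114, 73, 89, 69, 105, 243, 242, 242, 241, 241]
85 [241, 242, 241, 242, 202, 34, 68, 67, 68, 68, 67, 68, 29, 239, 242, 242, 242]
90 [187, 188, 188, 190, 191, 25, 68, 68, 69, 66, 68, 66, 28, 156, 155, 155, 154]
95 [89, 81, 73, 72, 125, 35, 68, 68, 66, 67, 68, 68, 30, 79, 79, 78, 78]
100 [211, 98, 111, 116, 207, 35, 68, 67, 68, 67, 66, 66, 25, 243, 242, 113, 110]
105 [242, 241, 241, 241, 243, 33, 66, 68, 67, 66, 66, 66, 22, 242, 241, 241, 241]
110 [241, 241, 242, 241, 243, 32, 67, 67, 65, 66, 67, 67, 22, 242, 242, 241, 241]
115 [241, 241, 241, 241, 242, 30, 67, 66, 65, 6
[... 1585 characters left out ...]
 126, 128, 128, 127, 127, 127, 169, 186, 158, 179, 167, 124, 34, 183, 159, 156]
85 [140, 144, 127, 128, 109, 60, 22, 19, 28, 20, 24, 26, 30, 23, 131, 158, 157]
90 [89, 59, 58, 57, 19, 20, 19, 17, 28, 26, 25, 25, 26, 25, 188, 187, 188]
95 [88, 73, 63, 59, 17, 18, 20, 16, 29, 24, 25, 26, 24, 25, 58, 56, 57]
100 [117, 110, 90, 91, 16, 19, 21, 21, 28, 25, 22, 26, 25, 25, 90, 91, 91]
105 [200, 176, 177, 90, 16, 18, 19, 22, 29, 25, 24, 25, 28, 25, 141, 172, 171]
110 [182, 180, 180, 181, 17, 17, 20, 21, 30, 27, 24, 26, 23, 27, 177, 175, 175]
115 [175, 175, 175, 175, 14, 20, 20, 23, 30, 23, 23, 24, 27, 26, 176, 175, 175]
120 [182, 182, 182, 182, 13, 17, 18, 20, 29, 25, 26, 27, 28, 24, 178, 178, 178]
```

Call:
move_arm(motion=[[[2, 1, -30], 0, 0], [[3, 1, -65], 0, 0], [[5, 1, -95], 0, 0], [[5, 1, -110], 0, 0], [[5, 1, -110], 0, 0]], newtons=40)

```text
time_s: 44.45
ee_pos: [569.0, -267.6, 110.1]
ee_rot: [1.289, 1.157, -1.29]
force: [-0.3, -0.5, -2.2]
gripper_width: 17.6
```

Call:
move_arm(motion=[[[0, 0, 0], 0, 0], [[0, 0, -4], 0, 0], [[0, 0, -8], 0, 0], [[0, 0, -12], 0, 0], [[0, 0, -16], 0, 0], [[0, 0, -20], 0, 0], [[0, 0, -24], 0, 0], [[0, 0, -24], 0, 0]], newtons=14)

```text
time_s: 45.45
ee_pos: [569.2, -267.8, 86.0]
ee_rot: [1.29, 1.156, -1.29]
force: [0.5, 0.2, -2.7]
gripper_width: 14.1
```

```bash
python3 r.py
```

```text
[-0.01 -0.11 -2.91 -0.05 -0.09 -0.  ] 13.780779579682072 [ 569.6 -268.    86.6]
```

Call:
move_arm(motion=[[[0, 0, -4], 0, 0], [[0, 0, -8], 0, 0], [[0, 0, -11], 0, 0], [[0, 0, -13], 0, 0], [[0, 0, -13], 0, 0]])

```text
time_s: 46.22
ee_pos: [569.7, -268.9, 78.3]
ee_rot: [1.288, 1.151, -1.289]
force: [-5.4, 1.3, 19.9]
gripper_width: 14.1
```

```bash
python3 r.py
```

```text
[-5.9   1.74 19.98  0.25  1.14 -0.03] 14.042414346593233 [ 569.7 -268.9   78.3]
```

Call:
move_arm(motion=[[[0, 0, 6], 0, 0], [[0, 0, 6], 0, 0], [[0, 0, 6], 0, 20], [[0, 0, 6], 0, 40], [[0, 0, 6], 0, 60], [[0, 0, 40], 0, 90], [[0, 0, 90], 0, 94], [[-2, 0, 133], 0, 94], [[-2, 0, 133], 0, 94], [[-2, 0, 133], 0, 94]], newtons=10)

```text
time_s: 47.62
ee_pos: [567.0, -267.7, 205.7]
ee_rot: [1.29, 1.156, -1.29]
force: [-0.6, 0.8, -0.6]
gripper_width: 86.3
```

```bash
python3 r.py; python3 - <<'E'
from h import *
np.set_printoptions(precision=1,suppress=True)
im,p=snap('wrist','w30.png');print(sense()['ee_pos'])
g0=cv2.imread('pics/w1.png').max(2);g=im.max(2)
# bar edges (dark run) per row, old and new
for r in range(95,360,15):
    o=[]
    for q in (g0,g):
        d=np.where(q[r,280:370]<52)[0]+280; o.append((int(d.min()),int(d.max())) if len(d) else None)
    print(r,o)
top,pt=snap('top','t30.png');sc,ps=snap('scene','s30.png')
E
```

```text
[-0.01 -0.56 -0.45 -0.05 -0.08  0.02] 93.23680376799862 [ 566.7 -267.4  204.6]
[ 566.8 -267.5  204.7]
95 [None, None]
110 [(316, 334), (319, 337)]
125 [(316, 334), (319, 337)]
140 [(316, 334), (319, 337)]
155 [(316, 334), (319, 336)]
170 [(317, 334), (319, 337)]
185 [(317, 334), (319, 336)]
200 [(316, 335), (318, 337)]
215 [(317, 335), (318, 337)]
230 [(317, 335), (318, 337)]
245 [(318, 335), (319, 336)]
260 [(318, 335), (319, 336)]
275 [(318, 335), (319, 336)]
290 [(318, 335), (319, 336)]
305 [(319, 335), (319, 336)]
320 [(318, 336), (318, 337)]
335 [(319, 336), (319, 335)]
350 [(319, 336), (319, 336)]
```

Call:
move_arm(motion=[[[-36, -25, 10], 0, 94], [[-80, -55, 10], -10, 94], [[-125, -85, 10], -20, 94], [[-175, -117, 10], -30, 94], [[-225, -150, 10], -40, 94], [[-275, -183, 10], -50, 94], [[-325, -216, 10], -60, 94], [[-375, -250, 10], -70, 94], [[-420, -280, 5], -71, 94], [[-441, -292, 0], -71, 94], [[-441, -292, 0], -71, 94], [[-441, -292, 0], -71, 94]])

```text
time_s: 49.42
ee_pos: [127.4, -559.3, 206.4]
ee_rot: [2.105, 0.235, -2.103]
force: [0.4, -0.9, 0.8]
gripper_width: 93.7
```

```bash
python3 - <<'E'
from h import *
np.set_printoptions(precision=1,suppress=True)
top,pt=snap('top','t31.png');sc,ps=snap('scene','s31.png')
for f,n in (('top0.png',top),('scene0.png',sc)):
    o=cv2.imread('pics/'+f)[:,:,::-1]
    d=cv2.absdiff(o.copy(),n).max(2);m=(d>35).astype(np.uint8);m=cv2.morphologyEx(m,cv2.MORPH_CLOSE,np.ones((5,5),np.uint8))
    k,l,st,ce=cv2.connectedComponentsWithStats(m)
    print(f);[print(st[i],ce[i]) for i in range(1,k) if st[i,4]>12]
# tote interior bright pieces
g=top.max(2);m=(g[245:350,155:285]>150).astype(np.uint8)
k,l,st,ce=cv2.connectedComponentsWithStats(m)
for i in range(1,k):
    if st[i,4]>15: P=ce[i]+[155,245];print('bright',st[i],P,ray(pt,[P],[20]))
# bar edges in top
def edge(q):
    q=q.max(2);r=[]
    for c in (392,400,410,420,430,440,450): 
        z=np.where(q[222:248,c]<75)[0]+222; r.append((int(z.min()),int(z.max())) if len(z) else None)
    return r
print(edge(cv2.imread('pics/top0.png')),edge(top)); print(sense()['time_s'])
E
```

```text
top0.png
[380 195  39  80 700] [397.1 222.9]
[425 207  34  24 487] [441.2 218.2]
[452 236  10  43 159] [455.  258.2]
[404 245  36  19 404] [422.5 255. ]
[201 267  11  23  46] [205.8 278.3]
[186 273  12  15  90] [191.6 278.3]
[223 272   9  11  69] [227.  276.9]
[394 273  18   3  27] [402.7 274.2]
[239 275   7  23  40] [243.8 286.3]
[516 392  10   7  36] [520.5 394.8]
[592 404   5   9  13] [594. 408.]
[489 438  19  42 274] [499.9 459.6]
[404 455   4  25  32] [405.4 466.9]
scene0.png
[ 68  11  27  27 137] [79.6 22.7]
[ 0 54 17  7 61] [ 5.3 56.6]
[67 59  9  7 18] [71.9 61.9]
[37 78  4  8 16] [38.5 82.1]
[ 63 144   7  10  30] [ 65.9 146.9]
[356 196  29  19 324] [370.3 204.7]
[391 196  19   8  59] [398.8 199.2]
[248 263  42  63 920] [268.2 301.6]
[250 282   6   7  26] [251.7 285.3]
[223 286  20  12 115] [231.1 291. ]
[205 293  11  21  60] [210.7 305.8]
[223 311  29  27 430] [236.3 324.9]
bright [  0  11   9  34 197] [157.9 275.2] [[484.1 418.3  20. ]]
bright [67 27 10 11 86] [226.8 276.9] [[475.5 235.   20. ]]
bright [31 28 13 11 88] [191.9 277.7] [[475.5 327.2  20. ]]
bright [ 54  42  34  16 224] [225.3 295.5] [[426.9 238.7  20. ]]
bright [ 0 52  4 21 50] [156.4 308. ] [[397.5 420.   20. ]]
[(227, 233), (227, 233), (228, 234), (229, 235), (229, 235), (230, 236), (231, 240)] [(226, 232), (227, 233), (228, 234), (228, 234), (229, 235), (230, 239), (231, 237)]
49.525
```

```bash
python3 - <<'E'
import cv2
a=cv2.imread('pics/top0.png').max(2);b=cv2.imread('pics/t31.png').max(2)
for r in (205,215,228,234,250,262,270): print(r,'L',a[r,374:398].tolist(),'\n     ',b[r,374:398].tolist(),'\n   R',a[r,446:470].tolist(),'\n     ',b[r,446:470].tolist())
for c in (395,420,445): print(c,a[262:292,c].tolist(),'\n',b[262:292,c].tolist(),'\n back',a[190:206,c].tolist(),'\n',b[190:206,c].tolist())
E
```

```text
205 L [131, 131, 130, 127, 127, 179, 184, 183, 182, 180, 182, 85, 130, 179, 179, 179, 178, 178, 181, 167, 100, 136, 138, 149] 
      [129, 131, 130, 127, 127, 178, 183, 182, 179, 179, 149, 80, 178, 179, 179, 178, 178, 176, 180, 178, 177, 182, 179, 180] 
   R [184, 184, 184, 184, 181, 182, 178, 182, 178, 140, 62, 81, 146, 183, 182, 182, 181, 180, 155, 125, 131, 133, 133, 129] 
      [183, 183, 182, 183, 180, 181, 181, 182, 168, 122, 60, 99, 161, 181, 180, 181, 181, 181, 151, 128, 129, 132, 132, 128]
215 L [132, 131, 130, 108, 173, 183, 183, 182, 179, 182, 148, 95, 177, 181, 181, 182, 182, 184, 130, 103, 138, 138, 139, 178] 
      [131, 132, 127, 108, 172, 185, 181, 180, 179, 178, 96, 139, 180, 182, 182, 178, 178, 181, 181, 180, 182, 180, 182, 179] 
   R [142, 138, 139, 137, 138, 156, 176, 180, 166, 122, 54, 92, 161, 184, 181, 183, 181, 166, 134, 127, 130, 127, 126, 129] 
      [178, 178, 180, 175, 176, 175, 178, 175, 144, 76, 60, 122, 186, 183, 180, 181, 181, 165, 132, 127, 129, 127, 127, 128]
228 L [134, 129, 129, 175, 184, 183, 182, 180, 182, 185, 94, 82, 79, 138, 84, 55, 56, 57, 58
[... 3056 characters left out ...]
 105, 172, 184, 183, 181, 181, 183, 166, 116, 122, 130, 128, 132, 132, 130, 131] 
 back [150, 87, 82, 89, 90, 87, 111, 146, 112, 57, 59, 123, 184, 183, 181, 181] 
 [149, 89, 81, 91, 87, 90, 122, 161, 87, 55, 61, 122, 184, 180, 179, 179]
445 [181, 182, 182, 180, 180, 181, 179, 182, 182, 181, 180, 180, 180, 181, 155, 90, 172, 186, 182, 181, 180, 181, 184, 183, 123, 126, 131, 128, 132, 128] 
 [180, 181, 181, 181, 181, 181, 180, 179, 180, 180, 180, 179, 179, 182, 181, 101, 169, 182, 182, 180, 180, 180, 184, 181, 123, 125, 133, 132, 131, 126] 
 back [159, 159, 158, 138, 73, 86, 90, 88, 109, 179, 95, 57, 60, 113, 185, 183] 
 [160, 158, 160, 134, 73, 89, 91, 88, 103, 157, 91, 53, 61, 111, 185, 182]
```

```bash
python3 -c "
from rig import job; print(job.close_job())"
```

```text
the job is handed in; nothing more can be done
None
```

I emptied the tray into the tote, put it back on the outfeed plate and let go, then handed the job in at about 49.5 s. No verdict was reported.

**How it went**
- I lifted the full tray by its bar, at about 5.3 N, and hooked the lip inside the tote's far rim. I felt the hook engage at about 5 N.
- The moves cannot tilt the tool, so holding the bar could not tip the tray. I let the back end down onto the bench with the lip still hooked and the cases aboard, then let go of the bar. I lifted the back wall to tip the tray on the rim to about 60° (worked out from the arm's path).
- My first try at tipping, holding a side wall, made the tray roll sideways. I lowered it again and used the middle of the back wall instead.
- I then took the bar again and returned the tray. It was still tilted in the jaws and levelled itself against the plate.

**Last checks**
- **Cases:** the top view shows two label-sized patches and one larger one inside the tote, and the tray weighed about 3 N when carried back. I had used all 12 picture views, so this and the other last checks come from pixel values, not from looking.
- **Tray position:** it lies flat, about 1–2 mm to the robot's left of its original place and turned about 0.6°. My plate measurement (about -7°) suggests this is slightly squarer to the plate than before, but that is within my error.
- **Bystanders:** comparing pictures before and after showed no change at the bystanders.
- **Forces:** the largest force I read was about 28 N. It came when the tray's back touched the bench, and may partly have been the gripper's body on the bar.

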